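# Strip the pot rack for washing

### The arm

A 7-joint arm with a two-finger parallel gripper is mounted at the origin on a cart in front of the work surface, level with it; the furniture and walls round the work are solid. World frame = base frame: x ahead of the robot, y to its left, z up, the work surface at z = 0. Lengths are in m, angles in rad, forces in N, time in s.
With the tool pointing down it reaches from about 0.425 to 0.925 m from the base axis. Payload 6.8 kg.
Tool frame: the origin (TCP) lies between the finger pads; the fingertips stand 11 mm ahead of it and the grasp point (between the pads) lies 8 mm behind it; z points along the fingers, y is the line along which they close (so a half turn about z gives the same grasp; the last joint's range is limited). The gripper opens to 85 mm and grips with 20 to 120 N. Pads are 22 mm wide; open, the fingers measure 114 mm over their backs; the gripper's body (76 mm by 85 mm) begins 54 mm behind the grasp point. The pads swing forward as they close: fully open they stand 13 mm farther back than shut.
Start: joints at [1.116, 0.477, 0.022, 1.555, -0.011, 1.109, -0.083], TCP at [0.229, -0.635, 0.242] pointing down, gripper open.
Joint ranges: [-2.96, 2.96], [-0.34, 2.1], [-1.41, 1.46], [0.24, 2.44], [-1.37, 4.51], [0.17, 1.92], [-2.96, 2.96]. Speed limits (rad/s): [2.39, 2.39, 3.14, 3.14, 3.14, 3.14, 3.14].

### API

Orientations are given as a rotation vector (axis times angle).
In Python, from bench import r gives the robot as it stands.
- The arm moves only by the tool send_rows, never from a script. Its argument "deltas" is a list of rows, each an object of numbers: "dx", "dy", "dz": the shift along the world's x, y, z in mm; "rx", "ry", "rz": the turn, a rotation vector about the world's x, y, z in degrees. A call has 1 to 5 rows; each row is the pose to reach, as a shift and turn from the pose commanded when the call began; what a row does not reach only later rows make up. A row lasts 1/12 s, in which the tool goes at most 41.7 mm and 7.16 degrees, less where a joint would pass 70% of its speed; a pose out of reach is approached as far as the arm can. A call with a gripper value outside its range is refused whole. "jaw" is the finger opening in mm, from 0 to 85.4, set as the call begins (left out, the last holds). The fingers move at their own pace and stop on an object; "newtons" is the grip in N (left out, the last holds). Time passes only in rows, so rows that repeat a pose let the fingers close. It gives the time, the measured TCP pose, the force, the opening and the grip force at its end, in the units of the state.
- r.get_obs(): the state, without advancing time (a new reading comes with each control period).
- r.grab_frame(name): name is "scene" or "top" or "wrist"; returns a dict with "frame" (384x512x3 uint8, blue, green, red), "z_map" (384x512 float32, m along the optical axis (not along the pixel's ray), 0 where there is no reading), "vertical_fov" (degrees; the focal length in pixels is half the picture's height over the tangent of half this angle, whatever the lens; pixels are square), "cx", "cy" (the principal point, pixels), "distortion" ([k1, k2, p1, p2, k3] as OpenCV has them; the pictures are not rectified), "xyz" and "orientation" of the camera in the world. Camera axes: x right, y down, z forward; pixel columns grow to the right and rows downward; lengths in m; the calibration is good to about 2 mm. A picture is of the moment at which its call begins.
- r.hand_in(): hands the job in; it is judged then, once.
The state is a dict: "clock": time; "joints": joint angles; "qvel": joint speeds; "tau": joint torques, N m; "tcp_pos": TCP position; "orientation": TCP orientation; "contact_force": force on the tool from outside, world axes, zero at the start; "moment": the same for the moment, N m; "grip_width": finger opening in m; "gripper_force": force on a finger pad.
Only numpy, scipy, OpenCV 4.12 (cv2) and the standard library are available. Lean on these libraries where they do the work, as an engineer would, in place of code of your own. Each camera call takes 0.05 s, during which the arm holds its last target. There are 200 camera calls.

### The job

Clear the pot rack for washing up: unclip the grey hold-down strip from its rail and set it aside, then take down every pot that hangs on the rack by sliding it to the left until the stud is in the wide end of its keyhole and lifting it off. Stack the pots upright in one another in the stoneware crock, each set in loosely, not dropped or pressed, so that none wedges tight; when all are in, snap the strip back fully home on the rail, and leave the other things on the worktop alone.

Things in the scene. Friction and masses are not known exactly. Their poses are not given: they have to be found in the camera images.
- rack: fixed dark steel pot rack, 320 mm long. Origin: on the worktop under its middle; -x is its front, +y runs along it to the left as the robot sees it. Its flat ledge (top 95 mm above the worktop, x -35 to +10 mm) carries three headed studs at x -21, y +108, 0, -108 mm: neck 6 mm thick, head 12 mm across, underside of head 6.5 mm above the ledge. A rest bar behind the pots keeps them upright
- stud_1 (a point): top of the head of the left stud, 10.5 mm above the ledge
- stud_2 (a point): top of the head of the middle stud, 10.5 mm above the ledge
- stud_3 (a point): top of the head of the right stud, 10.5 mm above the ledge
- strip: grey plastic hold-down strip, a channel 230 mm long (y), 30 mm wide (x), 28 mm high without its grip, 0.14 kg, snapped over the clip rail; it holds the pots' tabs down, so no pot lifts off while it is on. Origin: level with the feet of its two legs; at rack x +4 mm, 101 mm above the worktop when clipped. It stands by itself on its legs (front x -13 to -7 mm, back x 12 to 17 mm)
- strip_grip (a point): middle of the strip's upright finger grip, 47 mm above the strip's origin: 12 mm thick (x), 44 mm long (y), top 12 mm above this point, foot 19 mm below it. The wall cabinets' door handles (from 450 mm above the worktop up) hang only 60 to 70 mm behind the clip rail: come and go low, or from the front
- board: fixed wooden chopping board lying bare at the right, 95 mm (x) by 262 mm (y), 12 mm thick, a place for the strip meanwhile. Origin: on the worktop under its middle
- crock: loose heavy round stoneware crock, 92 mm across, 60 mm high, 0.5 to 0.8 kg. Origin: middle of its underside. Its bore tapers like the pots and is about 53 mm wide at the mouth: the first pot comes to rest by its own weight with its foot 15 to 22 mm above the crock's underside. Each further pot comes to rest 28 to 36 mm above the one below
- pot_1: aluminium pot on the left stud at the start (may be absent): tapered cup, 80 mm high, 42 mm across the foot, 65 mm across its collar. Origin: middle of its foot, 19 mm above the worktop when hung; z up. A flat tab at the rim (z 76 to 80 mm) points to +x, reaches 65 mm from the axis, y -34 to +13 mm. Hung, its axes are the rack's and its tab lies on the ledge round the stud. 0.13 to 0.21 kg
- pot_1_collar (a point): on the axis of pot_1, 74 mm above its foot: middle height of the straight turned collar (65 mm across, 16 mm high), the place to grip, from both sides along the pot's y
- pot_1_keyhole (a point): centre of the wide end (19 mm across) of the keyhole in the tab of pot_1, at the tab's top, pot x +48, y -17 mm. The narrow part (9 mm wide) runs from it along the pot's +y to y +4 mm; hung, the stud's neck is there, 11 to 17 mm from this point. Slide the pot along the rack's +y until this point is over the stud (3 mm spare all round), then lift straight up 15 mm
- pot_2: aluminium pot on the middle stud at the start (may be absent): tapered cup, 80 mm high, 42 mm across the foot, 65 mm across its collar. Origin: middle of its foot, 19 mm above the worktop when hung; z up. A flat tab at the rim (z 76 to 80 mm) points to +x, reaches 65 mm from the axis, y -34 to +13 mm. Hung, its axes are the rack's and its tab lies on the ledge round the stud. 0.13 to 0.21 kg
- pot_2_collar (a point): on the axis of pot_2, 74 mm above its foot: middle height of the straight turned collar (65 mm across, 16 mm high), the place to grip, from both sides along the pot's y
- pot_2_keyhole (a point): centre of the wide end (19 mm across) of the keyhole in the tab of pot_2, at the tab's top, pot x +48, y -17 mm. The narrow part (9 mm wide) runs from it along the pot's +y to y +4 mm; hung, the stud's neck is there, 11 to 17 mm from this point. Slide the pot along the rack's +y until this point is over the stud (3 mm spare all round), then lift straight up 15 mm
- pot_3: aluminium pot on the right stud at the start (may be absent): tapered cup, 80 mm high, 42 mm across the foot, 65 mm across its collar. Origin: middle of its foot, 19 mm above the worktop when hung; z up. A flat tab at the rim (z 76 to 80 mm) points to +x, reaches 65 mm from the axis, y -34 to +13 mm. Hung, its axes are the rack's and its tab lies on the ledge round the stud. 0.13 to 0.21 kg
- pot_3_collar (a point): on the axis of pot_3, 74 mm above its foot: middle height of the straight turned collar (65 mm across, 16 mm high), the place to grip, from both sides along the pot's y
- pot_3_keyhole (a point): centre of the wide end (19 mm across) of the keyhole in the tab of pot_3, at the tab's top, pot x +48, y -17 mm. The narrow part (9 mm wide) runs from it along the pot's +y to y +4 mm; hung, the stud's neck is there, 11 to 17 mm from this point. Slide the pot along the rack's +y until this point is over the stud (3 mm spare all round), then lift straight up 15 mm
- scoop: steel coffee scoop, 138 mm long, a bystander. Origin: under its middle
- espresso_cup: white espresso cup, 56 mm high, a bystander. Origin: under its middle
- egg_cup: white egg cup, 58 mm high, a bystander. Origin: under its middle
- marker: red and white marker pen, 135 mm long, a bystander. Origin: under its middle
- teaspoon: teaspoon, 138 mm long, a bystander. Origin: under its middle
- rail_top (a point): middle of the clip rail's top, rack x +4 mm, 28 mm above the ledge. The rail (12 mm thick, rounded top edges) runs along y between end lugs 250 mm apart, 36 mm high. Two sprung catches in its back hold the strip: 10 to 15 N to pull it off or press it on, felt in the last 15 mm. Home, the strip's origin is 22 mm below this point; to clip it aim 1 mm to the front of that (1.6 mm spare)

How it is judged:
On the way, in this order (a step that is already met when the one before it is completed fails the run):
1. the hold-down strip is unclipped and lifted clear of the rail (z of strip in the frame of rack above 0.13 m), for 0.2 s.
2. every pot that hung on the rack stands in the stack in the crock (horizontal distance between each of pot_1, pot_2, pot_3 and crock below 0.012 m and z of pot_1 in the frame of crock between 0.006 and 0.105 m and angle between each of pot_1, pot_2, pot_3's own z axis and vertical below 0.12 rad and z of pot_2 in the frame of crock between 0.006 and 0.105 m and z of pot_3 in the frame of crock between 0.006 and 0.105 m), for 0.2 s.
At the end, for the whole second after the job is handed in: Strip clipped fully down on the rail between its lugs (origin within 4 mm of its first height). Every pot of the rack at rest in one stack in the upright crock: axis within 12 mm of the crock's, tilt under 0.12 rad, foot 6 to 105 mm above the crock's underside (all of step 2 and x of strip in the frame of rack between -0.001 and 0.009 m and y of strip in the frame of rack between -0.016 and 0.016 m and z of strip in the frame of rack between 0.095 and 0.105 m and angle between the y axis of strip and the y axis of rack, either way round below 0.05 rad and angle between strip's own z axis and vertical below 0.06 rad and linear speed of each of strip, crock, pot_1, pot_2, pot_3 below 0.02 m/s and angle between crock's own z axis and vertical below 0.1 rad); the robot touches nothing.
It fails at once if pots are pressed into one another or the crock, or dropped in, with more than 35 N ((contact force between crock and pot_1 above 35 N or contact force between any of crock, pot_1 and pot_2 above 35 N or contact force between any of crock, pot_1, pot_2 and pot_3 above 35 N) and linear speed of crock below 0.05 m/s).
It fails at once if a bystander is moved more than 30 mm (distance of any of scoop, espresso_cup, egg_cup, marker, teaspoon from where it was at the start of the episode above 0.03 m).
Of pot_1, pot_2, pot_3 only 2 to 3 are there at a start; the rules pass over those that are not, and their reading is None.
At some moment in a run one of crock may be knocked a few centimetres aside while the robot is not near it.
It also fails if it takes over 210 s, if anything falls off the work surface, if the arm or the gripper's body presses on something with over 40 N, if the wrist force passes 120 N, or if a joint passes its speed limit or range.

## Working session

There is one attempt and no reset: what is moved stays moved. The work goes in short steps, Python scripts to look and compute and a tool call to move; the robot and the scene stay as the last step left them, time stands still between calls to the robot, and variables do not carry over. Pictures are saved under pics/ and viewed, at most 14 in all, crops included, and the job is handed in when it is done.

Besides the shell and the picture viewer there is one more tool, called after "Emit:" as a command line: name --argument value ..., lists and objects as JSON in quotes. send_rows: Moves the arm, as the interface text tells. Its arguments: {"type":"object","properties":{"deltas":{"type":"array","items":{"type":"object","properties":{"dx":{"type":"number"},"dy":{"type":"number"},"dz":{"type":"number"},"rx":{"type":"number"},"ry":{"type":"number"},"rz":{"type":"number"}}}},"jaw":{"type":"number"},"newtons":{"type":"number"}},"required":["deltas"]}

```bash
ls; mkdir -p pics
cat > h.py <<'E'
import numpy as np, cv2
from scipy.spatial.transform import Rotation as R
from bench import r
def grab(n):
    f=r.grab_frame(n); H=f["frame"].shape[0]
    fl=H/2/np.tan(np.radians(f["vertical_fov"])/2)
    f["K"]=np.array([[fl,0,f["cx"]],[0,fl,f["cy"]],[0,0,1]]); f["D"]=np.array(f["distortion"],float)
    f["Rm"]=R.from_rotvec(f["orientation"]).as_matrix(); f["t"]=np.array(f["xyz"])
    return f
def rays(f):
    h,w=f["z_map"].shape; u,v=np.meshgrid(np.arange(w,dtype=float),np.arange(h,dtype=float))
    p=cv2.undistortPoints(np.stack([u,v],-1).reshape(-1,1,2),f["K"],f["D"]).reshape(h,w,2)
    return np.dstack([p,np.ones((h,w))])
def cloud(f):
    c=rays(f)*f["z_map"][...,None]
    P=c@f["Rm"].T+f["t"]; P[f["z_map"]<=0]=np.nan
    return P
def proj(f,X):
    Xc=(np.atleast_2d(X)-f["t"])@f["Rm"]
    return cv2.projectPoints(Xc,np.zeros(3),np.zeros(3),f["K"],f["D"])[0].reshape(-1,2)
E
python3 - <<'E'
from h import *
o=r.get_obs(); print(o)
a=[]
for n in ("scene","top","wrist"):
    f=grab(n); print(n,f["t"],f["vertical_fov"],f["Rm"][:,2]); cv2.imwrite(f"pics/{n}0.png",f["frame"]); np.save(f"pics/{n}0.npy",cloud(f))
    a.append(f["frame"])
E
```

```text
pics
{'clock': 0.0, 'joints': array([ 1.11592389,  0.47778364,  0.02230741,  1.55645391, -0.0114898 ,
        1.10929932, -0.08311307]), 'qvel': array([ 0.00106144, -0.00020093,  0.00027717, -0.00052118, -0.00087466,
       -0.00018324,  0.0001459 ]), 'tau': array([-9.15849305e-04, -5.96447575e+01,  1.60801850e+00, -2.81197429e+01,
        1.25551934e-02,  9.26978333e-03, -1.90103890e-05]), 'tcp_pos': array([ 0.22921656, -0.63427939,  0.24133508]), 'orientation': array([-3.09274091e+00, -5.41744242e-01,  6.90185715e-04]), 'contact_force': array([-0.36792131,  0.43842376,  0.24083945]), 'moment': array([0.0344645 , 0.02948545, 0.05762917]), 'gripper_force': 0.0, 'grip_width': 0.08513247568886924}
scene [ 0.10033667 -1.04604125  0.60554774] 55.83140428180559 [ 0.3757633   0.80674007 -0.45603992]
top [ 0.42041558 -0.17539975  1.62755991] 44.50791186240668 [ 0.07248086  0.0202691  -0.99716382]
wrist [ 0.31006926 -0.6055562   0.3729218 ] 59.01763789694989 [-0.3091789  -0.11001295 -0.94461927]
```

View pics/scene0.png

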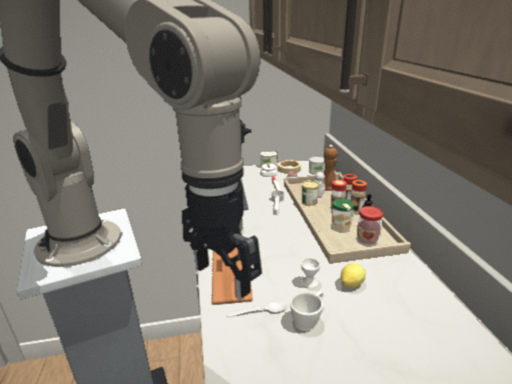

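View pics/top0.png

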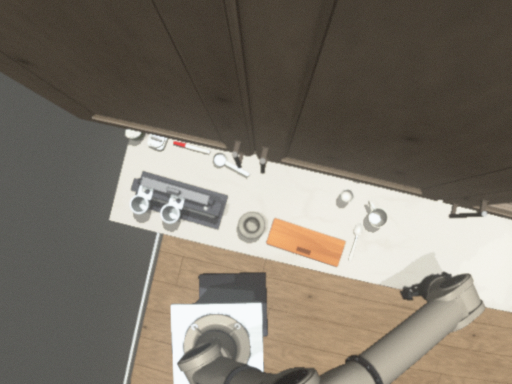

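The top view shows the rack at about (180,200) with two pots at (140,205) and (172,213). The right stud is free. The crock is at (252,226), the board at (305,242), and the bystanders lie behind and to the right.

Run:
```python
import numpy as np,cv2
P=np.load("pics/top0.npy")
def at(u,v,w=1): 
    q=P[v-w:v+w+1,u-w:u+w+1].reshape(-1,3); return np.round(np.nanmedian(q,0),3)
for n,p in dict(potL=(140,205),potM=(172,213),grip=(174,189),stud3=(206,209),crock=(252,226),board=(305,242),strip=(150,181),wt=(230,250),lugR=(222,210),lugL=(135,187)).items(): print(n,at(*p))
z=P[...,2]
# rack-ish and board rects
H,W=z.shape
U,V=np.meshgrid(np.arange(W),np.arange(H))
def rect(m,name):
    q=P[m][:,:2].astype(np.float32)*1000; (c,s,a)=cv2.minAreaRect(q); print(name,m.sum(),np.round(c),np.round(s),round(a,1),np.nanmedian(P[m][:,2]), cv2.boxPoints((c,s,a)).round().tolist())
roi=(U>105)&(U<232)&(V>165)&(V<232)
rect(roi&(z>.115)&(z<.18),"strip>.115")
rect(roi&(z>.08),"rack>.08")
rect((U>234)&(U<268)&(V>208)&(V<244)&(z>.045),"crock")
rect((U>264)&(U<348)&(V>215)&(V<268)&(z>.008)&(z<.02),"board")
img=cv2.imread("pics/top0.png")[160:280,110:360]; cv2.imwrite("pics/t0c.png",cv2.resize(img,None,fx=3.2,fy=3.2,interpolation=cv2.INTER_CUBIC))
```

```text
potL [0.501 0.253 0.019]
potM [0.47  0.139 0.021]
grip [0.542 0.106 0.154]
stud3 [0.478 0.01  0.1  ]
crock [ 0.418 -0.136  0.003]
board [ 0.357 -0.316  0.012]
strip [0.573 0.189 0.126]
wt [ 0.289  0.006 -0.935]
lugR [ 0.476 -0.034  0.006]
lugL [0.559 0.249 0.093]
strip>.115 715 [558. 160.] [368.  52.] 75.2 0.12765984634180838 [[486.0, -12.0], [536.0, -25.0], [630.0, 331.0], [580.0, 344.0]]
rack>.08 1960 [509. 164.] [395. 125.] 71.0 0.09811236987973426 [[386.0, -3.0], [504.0, -44.0], [633.0, 330.0], [515.0, 371.0]]
crock 410 [ 421. -134.] [87. 87.] 88.2 0.05793036084225489 [[376.0, -176.0], [463.0, -179.0], [466.0, -92.0], [379.0, -89.0]]
board 1586 [ 371. -324.] [282. 156.] 77.3 0.011658431845312789 [[264.0, -444.0], [417.0, -479.0], [478.0, -204.0], [326.0, -170.0]]
```

View pics/t0c.png

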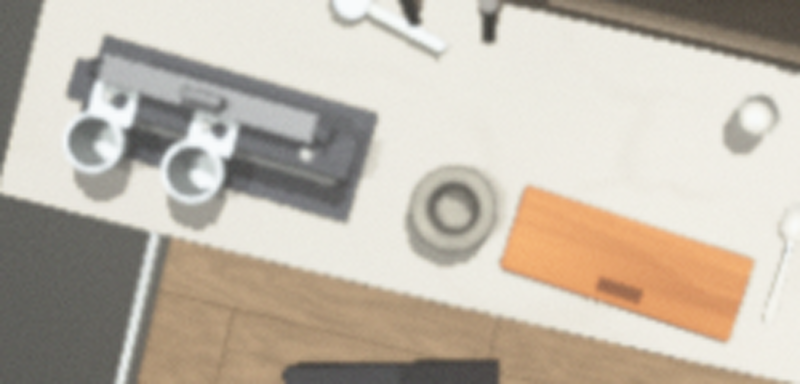

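Emit:
send_rows --deltas '[{"dx": 27, "dy": 30, "dz": 8, "rz": 3}, {"dx": 54, "dy": 60, "dz": 16, "rz": 6}, {"dx": 81, "dy": 90, "dz": 24, "rz": 9}, {"dx": 108, "dy": 120, "dz": 32, "rz": 12}, {"dx": 135, "dy": 150, "dz": 40, "rz": 14}]'

```text
$.deltas[0]: bad value
```

Emit:
send_rows --deltas '[{"dx": 20, "dy": 35, "dz": 8, "rz": 3}, {"dx": 40, "dy": 70, "dz": 16, "rz": 6}, {"dx": 60, "dy": 105, "dz": 24, "rz": 9}, {"dx": 80, "dy": 140, "dz": 32, "rz": 12}, {"dx": 100, "dy": 175, "dz": 40, "rz": 14}]'

```text
$.deltas[0]: bad value
```

Emit:
send_rows --deltas '[{"dx": 4, "dy": 39, "dz": 6, "rz": 3}, {"dx": 8, "dy": 78, "dz": 12, "rz": 6}, {"dx": 12, "dy": 117, "dz": 18, "rz": 9}, {"dx": 16, "dy": 156, "dz": 24, "rz": 12}, {"dx": 20, "dy": 195, "dz": 30, "rz": 14}]'

```text
$.deltas[0]: bad value
```

Emit:
send_rows --deltas '[{"dx": 3, "dy": 39, "rz": 3}, {"dx": 6, "dy": 78, "rz": 6}, {"dx": 9, "dy": 117, "rz": 9}, {"dx": 12, "dy": 156, "rz": 12}, {"dx": 15, "dy": 185, "rz": 13}]'

```text
$.deltas[0]: bad value
```

Emit:
send_rows --deltas '[{"dy": 30}, {"dy": 50}, {"dy": 50}, {"dy": 50}]'

```text
$.deltas[0]: bad value
```

Run:
```python
from h import *
o=r.get_obs(); print(o["tcp_pos"],o["orientation"],o["joints"],o["clock"])
f=grab("wrist"); print(f["t"],f["Rm"]); cv2.imwrite("pics/w1.png",f["frame"]); np.save("pics/w1.npy",cloud(f))
```

```text
[ 0.22926673 -0.63443958  0.24157486] [-3.09322669e+00 -5.41769766e-01  5.38980633e-04] [ 1.11590813  0.47760554  0.02235578  1.55617106 -0.01147531  1.10926922
 -0.08313261] 0.15
[ 0.3100869  -0.60560423  0.3730519 ] [[ 0.34065034 -0.88793316 -0.3090826 ]
 [-0.94018842 -0.32232962 -0.11022408]
 [-0.00175486  0.32814375 -0.94462617]]
```

View pics/w1.png

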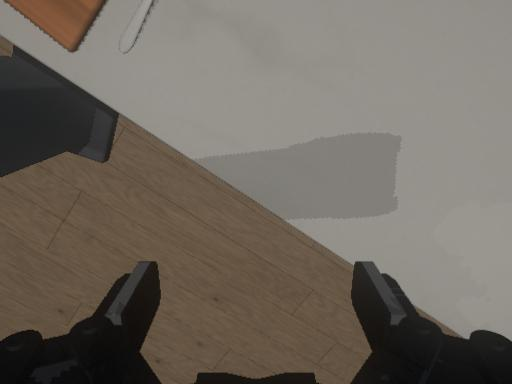

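The moves were refused, probably because each row needs all six fields. The picture only shows bare worktop. I'll send one full row first to check.

Emit:
send_rows --deltas '[{"dx": 27, "dy": 30, "dz": 8, "rx": 0, "ry": 0, "rz": 3}, {"dx": 54, "dy": 60, "dz": 16, "rx": 0, "ry": 0, "rz": 6}, {"dx": 81, "dy": 90, "dz": 24, "rx": 0, "ry": 0, "rz": 9}, {"dx": 108, "dy": 120, "dz": 32, "rx": 0, "ry": 0, "rz": 12}, {"dx": 135, "dy": 150, "dz": 40, "rx": 0, "ry": 0, "rz": 14}]'

```text
clock: 0.62
tcp_pos: [0.3653, -0.4832, 0.2826]
orientation: [-3.004, -0.919, 0.0]
contact_force: [0.2, -0.3, -0.0]
grip_width: 0.0854
gripper_force: 0.0
```

Emit:
send_rows --deltas '[{"dx": 20, "dy": 35, "dz": 8, "rx": 0, "ry": 0, "rz": 3}, {"dx": 40, "dy": 70, "dz": 16, "rx": 0, "ry": 0, "rz": 6}, {"dx": 60, "dy": 105, "dz": 24, "rx": 0, "ry": 0, "rz": 9}, {"dx": 80, "dy": 140, "dz": 32, "rx": 0, "ry": 0, "rz": 12}, {"dx": 100, "dy": 175, "dz": 40, "rx": 0, "ry": 0, "rz": 14}]'

```text
clock: 1.03
tcp_pos: [0.4649, -0.308, 0.3227]
orientation: [2.87, 1.278, -0.0]
contact_force: [1.2, -1.2, -0.1]
grip_width: 0.0854
gripper_force: 0.0
```

Emit:
send_rows --deltas '[{"dx": 4, "dy": 39, "dz": 6, "rx": 0, "ry": 0, "rz": 3}, {"dx": 8, "dy": 78, "dz": 12, "rx": 0, "ry": 0, "rz": 6}, {"dx": 12, "dy": 117, "dz": 18, "rx": 0, "ry": 0, "rz": 9}, {"dx": 16, "dy": 156, "dz": 24, "rx": 0, "ry": 0, "rz": 12}, {"dx": 20, "dy": 195, "dz": 30, "rx": 0, "ry": 0, "rz": 14}]'

```text
clock: 1.45
tcp_pos: [0.4841, -0.113, 0.3526]
orientation: [2.692, 1.618, -0.0]
contact_force: [1.5, -0.7, -0.4]
grip_width: 0.0855
gripper_force: 0.0
```

Emit:
send_rows --deltas '[{"dx": 3, "dy": 39, "dz": 0, "rx": 0, "ry": 0, "rz": 3}, {"dx": 6, "dy": 78, "dz": 0, "rx": 0, "ry": 0, "rz": 6}, {"dx": 9, "dy": 117, "dz": 0, "rx": 0, "ry": 0, "rz": 9}, {"dx": 12, "dy": 156, "dz": 0, "rx": 0, "ry": 0, "rz": 12}, {"dx": 15, "dy": 185, "dz": 0, "rx": 0, "ry": 0, "rz": 13}]'

```text
clock: 1.87
tcp_pos: [0.4988, 0.0738, 0.3526]
orientation: [-2.489, -1.916, -0.001]
contact_force: [1.0, 0.4, 1.2]
grip_width: 0.0851
gripper_force: 0.0
```

Emit:
send_rows --deltas '[{"dx": 0, "dy": 30, "dz": 0, "rx": 0, "ry": 0, "rz": 0}, {"dx": 0, "dy": 50, "dz": 0, "rx": 0, "ry": 0, "rz": 0}, {"dx": 0, "dy": 50, "dz": 0, "rx": 0, "ry": 0, "rz": 0}, {"dx": 0, "dy": 50, "dz": 0, "rx": 0, "ry": 0, "rz": 0}]'

```text
clock: 2.2
tcp_pos: [0.4991, 0.1212, 0.3522]
orientation: [-2.492, -1.913, 0.0]
contact_force: [-0.1, 0.1, -0.5]
grip_width: 0.0857
gripper_force: 0.0
```

Run:
```python
from h import *
o=r.get_obs(); print(o["tcp_pos"],o["orientation"],o["joints"],o["clock"])
f=grab("wrist"); print(f["t"],f["Rm"]); cv2.imwrite("pics/w1.png",f["frame"]); np.save("pics/w1.npy",cloud(f))
```

```text
[0.49914054 0.12116748 0.35219419] [-2.49186333e+00 -1.91291670e+00  2.80220465e-04] [ 0.17787645  0.16727078 -0.60527404  1.75766291  0.09995353  1.24767989
 -0.71406401] 2.2
[0.52218668 0.20312576 0.48367125] [[ 9.66249095e-01 -2.43137309e-01 -8.51289330e-02]
 [-2.57608414e-01 -9.12948206e-01 -3.16486141e-01]
 [-7.68718237e-04  3.27734376e-01 -9.44769595e-01]]
```

View pics/w1.png

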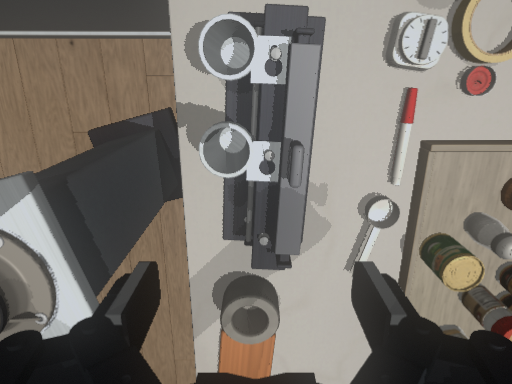

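The wrist picture shows the rack from above:
- Pot rims are at (228,47) and (226,150), with their studs at the keyholes near (274,62) and (268,166).
- Free stud 3 is at (264,240) and the strip grip at (297,165).
- The crock is at (250,310), and the scoop and marker are on the right.

```bash
cat >> h.py <<'E'
def fitcirc(q,it=5,tol=4):
    from scipy.optimize import least_squares
    s=least_squares(lambda p:np.hypot(q[:,0]-p[0],q[:,1]-p[1])-p[2],[*q.mean(0),30],loss="soft_l1",f_scale=1.5)
    return s.x
def rect(P,m,name):
    q=P[m][:,:2].astype(np.float32)*1000; (c,s,a)=cv2.minAreaRect(q)
    print(name,m.sum(),np.round(c,1),np.round(s,1),round(a,1),np.nanmedian(P[m][:,2])); return c,s,a
E
python3 - <<'E'
from h import *
P=np.load("pics/w1.npy"); img=cv2.imread("pics/w1.png"); z=P[...,2]
h,w=z.shape; U,V=np.meshgrid(np.arange(w),np.arange(h))
roi=(U>195)&(U<330)&(V<275)
def comp(m):
    n,l,s,_=cv2.connectedComponentsWithStats(m.astype(np.uint8)); i=1+np.argmax(s[1:,4]); return l==i
rect(P,comp(roi&(U>270)&(z>.123)&(z<.135)),"strip")
g=comp(roi&(U>270)&(z>.152)&(z<.168)); rect(P,g,"grip"); print(P[g].mean(0))
rect(P,comp(roi&(z>.09)&(z<.1)&(U>240)&(V>180)),"ledge")
rect(P,comp((U>215)&(U<285)&(V>325)&(z>.008)&(z<.018)),"board")
for n,(a,b,c,d) in dict(L=(195,255,5,90),M=(195,253,115,185)).items():
    m=(U>=a)&(U<b)&(V>=c)&(V<d)&(z>.096)&(z<.106); q=P[m][:,:2]*1000; print(n,m.sum(),fitcirc(q),np.median(z[m]))
m=(U>215)&(U<285)&(V>270)&(V<348)&(z>.055)&(z<.066); q=P[m][:,:2]*1000; print("crock",m.sum(),cv2.minEnclosingCircle(q.astype(np.float32)),fitcirc(q),np.median(z[m]))
for p in [(264,240),(274,53),(268,157),(274,66),(268,172)]: print(p,P[p[1],p[0]],img[p[1],p[0]])
f=[(264,240)]
c=np.vstack([img[:,195:335][5:285]]); cv2.imwrite("pics/w1c.png",cv2.resize(img[15:275,195:335],None,fx=2.3,fy=2.3,interpolation=cv2.INTER_CUBIC))
E
```

```text
strip 5484 [542.9 115.7] [244.5  30. ] 72.2 0.12874393408901003
grip 524 [539. 111.] [44.3 12.5] 73.0 0.15918804049921945
[0.53910175 0.11268113 0.15869481]
ledge 1919 [486.9  26.4] [123.6  43.2] 79.1 0.09479434985446616
board 1896 [ 385.3 -242.8] [99.8 95.6] 69.1 0.011559402247231204
L 887 [501.71252475 237.37845776  29.47689325] 0.09756529438238976
M 784 [468.51690564 132.98092146  29.83383713] 0.09768965564512841
crock 1596 ((423.1163635253906, -132.78616333007812), 45.84668731689453) [ 423.53480463 -130.98948764   36.86863343] 0.05941081779090829
(264, 240) [0.48259679 0.01463948 0.10462834] [146 148 148]
(274, 53) [0.54612536 0.21983597 0.1051898 ] [176 177 176]
(268, 157) [0.51326818 0.11550979 0.10575776] [162 163 163]
(274, 66) [0.54366487 0.20778597 0.09527322] [94 90 88]
(268, 172) [0.50854389 0.0953618  0.09479104] [81 77 76]
```

View pics/w1c.png

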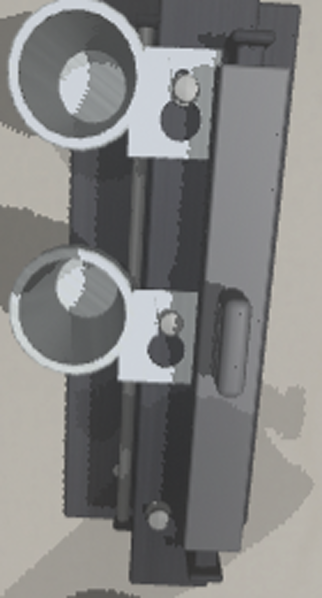

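Emit:
send_rows --deltas '[{"dx": 0, "dy": 0, "dz": -30, "rx": 0, "ry": 0, "rz": -1}, {"dx": 0, "dy": 0, "dz": -65, "rx": 0, "ry": 0, "rz": -2.4}, {"dx": 0, "dy": 0, "dz": -100, "rx": 0, "ry": 0, "rz": -2.4}, {"dx": 0, "dy": 0, "dz": -130, "rx": 0, "ry": 0, "rz": -2.4}, {"dx": 0, "dy": 0, "dz": -150, "rx": 0, "ry": 0, "rz": -2.4}]' --jaw 50 --newtons 60

```text
clock: 2.67
tcp_pos: [0.4982, 0.1173, 0.1993]
orientation: [-2.536, -1.853, 0.006]
contact_force: [-0.2, -0.7, 0.1]
grip_width: 0.0501
gripper_force: 0.0
```

Emit:
send_rows --deltas '[{"dx": 15, "dy": -3, "dz": 0, "rx": 0, "ry": 0, "rz": 0}, {"dx": 35, "dy": -8, "dz": 0, "rx": 0, "ry": 0, "rz": 0}, {"dx": 40, "dy": -9, "dz": -20, "rx": 0, "ry": 0, "rz": 0}, {"dx": 40, "dy": -9, "dz": -38, "rx": 0, "ry": 0, "rz": 0}, {"dx": 40, "dy": -9, "dz": -44, "rx": 0, "ry": 0, "rz": 0}]'

```text
clock: 3.08
tcp_pos: [0.5387, 0.1082, 0.1558]
orientation: [-2.537, -1.852, 0.006]
contact_force: [-0.8, -0.4, 0.9]
grip_width: 0.0495
gripper_force: 0.0
```

Emit:
send_rows --deltas '[{"dx": 0, "dy": 0, "dz": -8, "rx": 0, "ry": 0, "rz": 0}, {"dx": 0, "dy": 0, "dz": -14, "rx": 0, "ry": 0, "rz": 0}, {"dx": 0, "dy": 0, "dz": -14, "rx": 0, "ry": 0, "rz": 0}, {"dx": 0, "dy": 0, "dz": -14, "rx": 0, "ry": 0, "rz": 0}]'

```text
clock: 3.42
tcp_pos: [0.5395, 0.1111, 0.1447]
orientation: [2.534, 1.857, 0.0]
contact_force: [-0.2, 0.3, -0.0]
grip_width: 0.0499
gripper_force: 0.0
```

Emit:
send_rows --deltas '[{"dx": 0, "dy": 0, "dz": 0, "rx": 0, "ry": 0, "rz": 0}, {"dx": 0, "dy": 0, "dz": 0, "rx": 0, "ry": 0, "rz": 0}, {"dx": 0, "dy": 0, "dz": 0, "rx": 0, "ry": 0, "rz": 0}, {"dx": 0, "dy": 0, "dz": 0, "rx": 0, "ry": 0, "rz": 0}, {"dx": 0, "dy": 0, "dz": 0, "rx": 0, "ry": 0, "rz": 0}]' --jaw 5 --newtons 70

```text
clock: 3.83
tcp_pos: [0.5395, 0.1114, 0.1449]
orientation: [2.534, 1.857, 0.0]
contact_force: [-2.4, -0.6, 5.1]
grip_width: 0.0109
gripper_force: 68.8
```

Emit:
send_rows --deltas '[{"dx": 0, "dy": 0, "dz": 0, "rx": 0, "ry": 0, "rz": 0}, {"dx": 0, "dy": 0, "dz": 0, "rx": 0, "ry": 0, "rz": 0}]'

```text
clock: 4.0
tcp_pos: [0.5394, 0.1114, 0.1449]
orientation: [2.534, 1.857, 0.0]
contact_force: [-2.7, 0.7, 6.0]
grip_width: 0.011
gripper_force: 68.8
```

Emit:
send_rows --deltas '[{"dx": 0, "dy": 0, "dz": 4, "rx": 0, "ry": 0, "rz": 0}, {"dx": 0, "dy": 0, "dz": 8, "rx": 0, "ry": 0, "rz": 0}, {"dx": 0, "dy": 0, "dz": 14, "rx": 0, "ry": 0, "rz": 0}, {"dx": 0, "dy": 0, "dz": 22, "rx": 0, "ry": 0, "rz": 0}, {"dx": 0, "dy": 0, "dz": 32, "rx": 0, "ry": 0, "rz": 0}]'

```text
clock: 4.42
tcp_pos: [0.5392, 0.1113, 0.1771]
orientation: [-2.533, -1.857, 0.001]
contact_force: [-0.8, -0.1, -1.4]
grip_width: 0.0105
gripper_force: 69.5
```

Emit:
send_rows --deltas '[{"dx": 0, "dy": 0, "dz": 8, "rx": 0, "ry": 0, "rz": 0}, {"dx": 0, "dy": 0, "dz": 13, "rx": 0, "ry": 0, "rz": 0}, {"dx": 0, "dy": 0, "dz": 13, "rx": 0, "ry": 0, "rz": 0}, {"dx": 0, "dy": 0, "dz": 13, "rx": 0, "ry": 0, "rz": 0}]'

```text
clock: 4.75
tcp_pos: [0.5396, 0.1112, 0.1899]
orientation: [2.534, 1.857, 0.001]
contact_force: [-0.3, 0.1, -1.6]
grip_width: 0.0107
gripper_force: 69.5
```

Run:
```python
from h import *
f=grab("wrist"); cv2.imwrite("pics/w2.png",f["frame"]); P=cloud(f); np.save("pics/w2.npy",P); z=P[...,2]
for p in proj(f,np.array([[.385,-.30,.012],[.54,.112,.17]])): print(p)
T=grab("top"); P=cloud(T); z=P[...,2]; h,w=z.shape; U,V=np.meshgrid(np.arange(w),np.arange(h))
m=((U>264)&(U<348)&(V>215)&(V<268)&(z>.008)&(z<.02)&(T["frame"][...,2].astype(int)-T["frame"][...,0]>50))
rect(P,m,"board")
m=((U>234)&(U<270)&(V>208)&(V<244)&(z>.045)); rect(P,m,"crock")
```

```text
[237.0419311  482.83093063]
[253.57403827 253.49531668]
board 1511 [ 357.4 -318.1] [259.3  93.7] 69.7 0.011801210569921006
crock 410 [ 421.3 -133.7] [87.3 87.2] 88.2 0.058180978863906385
```

View pics/w2.png

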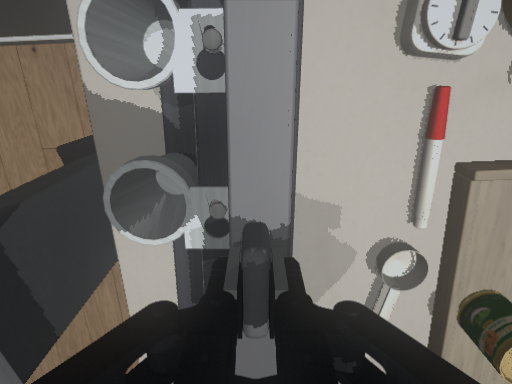

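Emit:
send_rows --deltas '[{"dx": -8, "dy": -18, "dz": 0, "rx": 0, "ry": 0, "rz": 0}, {"dx": -21, "dy": -50, "dz": 0, "rx": 0, "ry": 0, "rz": 0}, {"dx": -36, "dy": -85, "dz": 0, "rx": 0, "ry": 0, "rz": 0}, {"dx": -51, "dy": -120, "dz": 0, "rx": 0, "ry": 0, "rz": 0}, {"dx": -66, "dy": -155, "dz": 0, "rx": 0, "ry": 0, "rz": 0}]'

```text
clock: 5.27
tcp_pos: [0.4722, -0.0451, 0.1888]
orientation: [-2.533, -1.857, 0.001]
contact_force: [0.3, -0.9, -1.8]
grip_width: 0.0108
gripper_force: 69.5
```

Emit:
send_rows --deltas '[{"dx": -15, "dy": -35, "dz": 0, "rx": 0, "ry": 0, "rz": 0}, {"dx": -30, "dy": -70, "dz": 0, "rx": 0, "ry": 0, "rz": -1}, {"dx": -45, "dy": -105, "dz": 0, "rx": 0, "ry": 0, "rz": -2}, {"dx": -60, "dy": -140, "dz": 0, "rx": 0, "ry": 0, "rz": -2.8}, {"dx": -74, "dy": -175, "dz": 0, "rx": 0, "ry": 0, "rz": -2.8}]'

```text
clock: 5.68
tcp_pos: [0.3979, -0.2202, 0.1891]
orientation: [-2.579, -1.793, 0.001]
contact_force: [1.1, -0.3, -1.8]
grip_width: 0.0105
gripper_force: 69.4
```

Emit:
send_rows --deltas '[{"dx": -15, "dy": -35, "dz": 0, "rx": 0, "ry": 0, "rz": 0}, {"dx": -28, "dy": -66, "dz": 0, "rx": 0, "ry": 0, "rz": 0}, {"dx": -39, "dy": -92, "dz": -10, "rx": 0, "ry": 0, "rz": 0}, {"dx": -44, "dy": -106, "dz": -25, "rx": 0, "ry": 0, "rz": 0}, {"dx": -44, "dy": -106, "dz": -55, "rx": 0, "ry": 0, "rz": 0}]'

```text
clock: 6.1
tcp_pos: [0.355, -0.3302, 0.1357]
orientation: [2.579, 1.783, -0.0]
contact_force: [0.8, -0.4, -1.4]
grip_width: 0.0107
gripper_force: 69.5
```

Emit:
send_rows --deltas '[{"dx": 0, "dy": 0, "dz": -25, "rx": 0, "ry": 0, "rz": 0}, {"dx": 0, "dy": 0, "dz": -50, "rx": 0, "ry": 0, "rz": 0}, {"dx": 0, "dy": 0, "dz": -62, "rx": 0, "ry": 0, "rz": 0}, {"dx": 0, "dy": 0, "dz": -68, "rx": 0, "ry": 0, "rz": 0}, {"dx": 0, "dy": 0, "dz": -68, "rx": 0, "ry": 0, "rz": 0}]'

```text
clock: 6.52
tcp_pos: [0.3547, -0.324, 0.0649]
orientation: [-2.576, -1.793, 0.001]
contact_force: [0.7, 0.5, -1.3]
grip_width: 0.011
gripper_force: 69.5
```

Expected contact is at TCP z ≈ 0.056. I'll lower gently.

Emit:
send_rows --deltas '[{"dx": 0, "dy": 0, "dz": -3, "rx": 0, "ry": 0, "rz": 0}, {"dx": 0, "dy": 0, "dz": -6, "rx": 0, "ry": 0, "rz": 0}, {"dx": 0, "dy": 0, "dz": -8, "rx": 0, "ry": 0, "rz": 0}, {"dx": 0, "dy": 0, "dz": -9, "rx": 0, "ry": 0, "rz": 0}, {"dx": 0, "dy": 0, "dz": -9, "rx": 0, "ry": 0, "rz": 0}]'

```text
clock: 6.93
tcp_pos: [0.3555, -0.3249, 0.0576]
orientation: [2.578, 1.794, 0.0]
contact_force: [-0.6, -0.0, -0.6]
grip_width: 0.0109
gripper_force: 69.5
```

Emit:
send_rows --deltas '[{"dx": 0, "dy": 0, "dz": -1, "rx": 0, "ry": 0, "rz": 0}, {"dx": 0, "dy": 0, "dz": -1.5, "rx": 0, "ry": 0, "rz": 0}, {"dx": 0, "dy": 0, "dz": -1.5, "rx": 0, "ry": 0, "rz": 0}]'

```text
clock: 7.18
tcp_pos: [0.3555, -0.325, 0.0559]
orientation: [2.579, 1.794, 0.0]
contact_force: [-0.8, 0.3, -1.9]
grip_width: 0.0108
gripper_force: 69.7
```

Emit:
send_rows --deltas '[{"dx": 0, "dy": 0, "dz": 0, "rx": 0, "ry": 0, "rz": 0}, {"dx": 0, "dy": 0, "dz": 0, "rx": 0, "ry": 0, "rz": 0}, {"dx": 0, "dy": 0, "dz": 0, "rx": 0, "ry": 0, "rz": 0}, {"dx": 0, "dy": 0, "dz": 0, "rx": 0, "ry": 0, "rz": 0}]' --jaw 45

```text
clock: 7.52
tcp_pos: [0.3556, -0.3249, 0.0559]
orientation: [2.578, 1.794, 0.0]
contact_force: [0.3, -0.9, 0.3]
grip_width: 0.0448
gripper_force: 0.0
```

Emit:
send_rows --deltas '[{"dx": 0, "dy": 0, "dz": 10, "rx": 0, "ry": 0, "rz": 0}, {"dx": 0, "dy": 0, "dz": 40, "rx": 0, "ry": 0, "rz": 0}, {"dx": 0, "dy": 0, "dz": 80, "rx": 0, "ry": 0, "rz": 0}, {"dx": 0, "dy": 0, "dz": 120, "rx": 0, "ry": 0, "rz": 0}, {"dx": 0, "dy": 0, "dz": 150, "rx": 0, "ry": 0, "rz": 0}]'

```text
clock: 7.93
tcp_pos: [0.356, -0.3249, 0.2096]
orientation: [2.576, 1.794, 0.002]
contact_force: [0.9, -0.3, -0.8]
grip_width: 0.045
gripper_force: 0.0
```

Run:
```python
from h import *
for nm,pts in (("w1",dict(S1=(274,52,9),S2=(268,156,8),S3=(264,240,8))),("w2",dict(S1=(211,38,16),S2=(217,210,16)))):
    P=np.load(f"pics/{nm}.npy"); z=P[...,2]; img=cv2.imread(f"pics/{nm}.png").astype(int); U,V=np.meshgrid(np.arange(512),np.arange(384))
    for k,(u,v,w) in pts.items():
        m=(abs(U-u)<=w)&(abs(V-v)<=w)&(z>.102)&(z<.112)
        q=P[m]; print(nm,k,m.sum(),(q[:,:2].mean(0)*1000).round(1),(np.ptp(q[:,:2],axis=0)*1000).round(1),np.median(q[:,2]), (U[m].mean(),V[m].mean()))
    for k,(u,v,w) in ({"K1":(274,67,8),"K2":(268,172,8)} if nm=="w1" else {"K1":(210,66,16),"K2":(216,228,14)}).items():
        m=(abs(U-u)<=w)&(abs(V-v)<=w)&(z<.0968)&(z>.085)
        q=P[m]; print(nm,k,m.sum(),(q[:,:2].mean(0)*1000).round(1),(np.ptp(q[:,:2],axis=0)*1000).round(1),np.median(q[:,2]),(U[m].mean(),V[m].mean()))
    # pots rim: outer collar top
    for k,c in dict(L=(501.7,237.4),M=(468.5,133.0)).items():
        d=np.hypot(P[...,0]*1000-c[0],P[...,1]*1000-c[1]); m=(d<36)&(d>22)&(z>.094)&(z<.106); m&=~((P[...,0]*1000-c[0])*.954-(P[...,1]*1000-c[1])*.299>20)
        q=P[m][:,:2]*1000; print(nm,k,m.sum(),fitcirc(q).round(1), np.median(z[m]))
```

```text
w1 S1 108 [547.7 219.5] [11.2 11.4] 0.10517947647581324 (np.float64(275.5833333333333), np.float64(52.94444444444444))
w1 S2 86 [514.8 117.2] [11.3 10.9] 0.10517604518089038 (np.float64(268.9418604651163), np.float64(155.12790697674419))
w1 S3 69 [481.9  14.8] [11.4 10.7] 0.10495395319915185 (np.float64(263.463768115942), np.float64(240.14492753623188))
w1 K1 235 [542.6 207.1] [17.7 17.8] 0.09479306284065464 (np.float64(273.1957446808511), np.float64(66.95744680851064))
w1 K2 139 [508.3 100.1] [17.7 14.2] 0.09478543327280065 (np.float64(266.7841726618705), np.float64(168.28057553956833))
w1 L 790 [501.4 237.7  29.2] 0.09714929583846668
w1 M 604 [468.2 133.8  29.3] 0.0971757046580749
w2 S1 346 [548.  219.2] [11.4 11.6] 0.10531753292307018 (np.float64(211.5722543352601), np.float64(38.945086705202314))
w2 S2 220 [515.3 117.2] [11.4 11.4] 0.10506783803371769 (np.float64(217.3590909090909), np.float64(209.9090909090909))
w2 K1 726 [541.9 207.3] [18.5 18.2] 0.09490754299313542 (np.float64(210.76859504132233), np.float64(63.756198347107436))
w2 K2 427 [507.9 101.4] [17.9 18.1] 0.094930489759289 (np.float64(216.52693208430912), np.float64(226.80093676814988))
w2 L 1530 [502.  237.3  29.2] 0.0970905102989889
w2 M 1628 [468.8 133.9  29.2] 0.09711165792140009
```

Emit:
send_rows --deltas '[{"dx": 15, "dy": 35, "dz": 0, "rx": 0, "ry": 0, "rz": 6}, {"dx": 30, "dy": 70, "dz": 0, "rx": 0, "ry": 0, "rz": 12}, {"dx": 45, "dy": 105, "dz": 0, "rx": 0, "ry": 0, "rz": 18}, {"dx": 60, "dy": 140, "dz": 0, "rx": 0, "ry": 0, "rz": 24}, {"dx": 75, "dy": 175, "dz": 0, "rx": 0, "ry": 0, "rz": 31}]' --jaw 85 --newtons 30

```text
clock: 8.35
tcp_pos: [0.4307, -0.1482, 0.2069]
orientation: [1.999, 2.422, -0.0]
contact_force: [0.5, -0.2, 0.3]
grip_width: 0.0852
gripper_force: 0.0
```

Emit:
send_rows --deltas '[{"dx": 9, "dy": 37, "dz": 0, "rx": 0, "ry": 0, "rz": 6}, {"dx": 18, "dy": 74, "dz": 0, "rx": 0, "ry": 0, "rz": 12}, {"dx": 27, "dy": 111, "dz": 0, "rx": 0, "ry": 0, "rz": 18}, {"dx": 36, "dy": 148, "dz": 0, "rx": 0, "ry": 0, "rz": 24}, {"dx": 45, "dy": 185, "dz": 0, "rx": 0, "ry": 0, "rz": 31}]'

```text
clock: 8.77
tcp_pos: [0.4755, 0.0368, 0.2068]
orientation: [1.279, 2.868, -0.001]
contact_force: [0.3, -0.9, -0.9]
grip_width: 0.085
gripper_force: 0.0
```

Emit:
send_rows --deltas '[{"dx": 5, "dy": 35, "dz": 0, "rx": 0, "ry": 0, "rz": 6}, {"dx": 10, "dy": 70, "dz": 0, "rx": 0, "ry": 0, "rz": 12}, {"dx": 16, "dy": 105, "dz": 0, "rx": 0, "ry": 0, "rz": 18}, {"dx": 22, "dy": 140, "dz": 0, "rx": 0, "ry": 0, "rz": 24}, {"dx": 27, "dy": 170, "dz": 0, "rx": 0, "ry": 0, "rz": 30}]'

```text
clock: 9.18
tcp_pos: [0.5024, 0.2076, 0.2068]
orientation: [0.491, 3.102, 0.001]
contact_force: [0.7, -0.3, 0.9]
grip_width: 0.0847
gripper_force: 0.0
```

Emit:
send_rows --deltas '[{"dx": 0, "dy": 20, "dz": 0, "rx": 0, "ry": 0, "rz": 0}, {"dx": 0, "dy": 32, "dz": 0, "rx": 0, "ry": 0, "rz": 0}, {"dx": 0, "dy": 32, "dz": 0, "rx": 0, "ry": 0, "rz": 0}, {"dx": 0, "dy": 32, "dz": 0, "rx": 0, "ry": 0, "rz": 0}]'

```text
clock: 9.52
tcp_pos: [0.5022, 0.2365, 0.2059]
orientation: [0.5, 3.101, -0.002]
contact_force: [0.3, 0.4, -0.5]
grip_width: 0.0851
gripper_force: 0.0
```

Emit:
send_rows --deltas '[{"dx": 0.5, "dy": 0.5, "dz": -30, "rx": 0, "ry": 0, "rz": 0.4}, {"dx": 0.5, "dy": 0.5, "dz": -65, "rx": 0, "ry": 0, "rz": 0.4}, {"dx": 0.5, "dy": 0.5, "dz": -95, "rx": 0, "ry": 0, "rz": 0.4}, {"dx": 0.5, "dy": 0.5, "dz": -112, "rx": 0, "ry": 0, "rz": 0.4}, {"dx": 0.5, "dy": 0.5, "dz": -118, "rx": 0, "ry": 0, "rz": 0.4}]'

```text
clock: 9.93
tcp_pos: [0.5018, 0.2337, 0.0849]
orientation: [-0.494, -3.099, 0.007]
contact_force: [-0.7, -1.3, 0.3]
grip_width: 0.0854
gripper_force: 0.0
```

Emit:
send_rows --deltas '[{"dx": 0, "dy": 0, "dz": 0, "rx": 0, "ry": 0, "rz": 0}, {"dx": 0, "dy": 0, "dz": 0, "rx": 0, "ry": 0, "rz": 0}, {"dx": 0, "dy": 0, "dz": 0, "rx": 0, "ry": 0, "rz": 0}]'

```text
clock: 10.18
tcp_pos: [0.504, 0.2376, 0.0894]
orientation: [0.491, 3.101, 0.002]
contact_force: [0.1, 0.3, 0.6]
grip_width: 0.0855
gripper_force: 0.0
```

Emit:
send_rows --deltas '[{"dx": 0, "dy": 0, "dz": 0, "rx": 0, "ry": 0, "rz": 0}, {"dx": 0, "dy": 0, "dz": 0, "rx": 0, "ry": 0, "rz": 0}, {"dx": 0, "dy": 0, "dz": 0, "rx": 0, "ry": 0, "rz": 0}, {"dx": 0, "dy": 0, "dz": 0, "rx": 0, "ry": 0, "rz": 0}, {"dx": 0, "dy": 0, "dz": 0, "rx": 0, "ry": 0, "rz": 0}]' --jaw 55 --newtons 30

```text
clock: 10.6
tcp_pos: [0.5036, 0.2378, 0.0891]
orientation: [0.49, 3.101, 0.0]
contact_force: [-2.4, -1.5, 6.9]
grip_width: 0.0643
gripper_force: 32.5
```

Emit:
send_rows --deltas '[{"dx": 1, "dy": 3, "dz": 0, "rx": 0, "ry": 0, "rz": 0}, {"dx": 2, "dy": 6, "dz": 0, "rx": 0, "ry": 0, "rz": 0}, {"dx": 3, "dy": 9, "dz": 0, "rx": 0, "ry": 0, "rz": 0}, {"dx": 4, "dy": 12.5, "dz": 0, "rx": 0, "ry": 0, "rz": 0}, {"dx": 4, "dy": 12.5, "dz": 0, "rx": 0, "ry": 0, "rz": 0}]'

```text
clock: 11.02
tcp_pos: [0.504, 0.2406, 0.088]
orientation: [-0.5, -3.096, 0.032]
contact_force: [-16.4, -25.5, 31.9]
grip_width: 0.0643
gripper_force: 37.4
```

Emit:
send_rows --deltas '[{"dx": 0, "dy": 0, "dz": 1, "rx": 0, "ry": 0, "rz": 0}, {"dx": 0, "dy": 0, "dz": 2, "rx": 0, "ry": 0, "rz": 0}, {"dx": 0, "dy": 0, "dz": 3, "rx": 0, "ry": 0, "rz": 0}, {"dx": 0, "dy": 0, "dz": 3, "rx": 0, "ry": 0, "rz": 0}]'

```text
clock: 11.35
tcp_pos: [0.507, 0.2504, 0.0912]
orientation: [0.489, 3.103, 0.001]
contact_force: [-0.2, -0.4, -2.2]
grip_width: 0.0646
gripper_force: 33.6
```

Run:
```python
from h import *
f=grab("wrist"); cv2.imwrite("pics/w3.png",f["frame"]); np.save("pics/w3.npy",cloud(f)); print(r.get_obs()["tcp_pos"],f["t"])
```

```text
[0.50705736 0.25067006 0.09114327] [0.42758661 0.27655768 0.22271134]
```

View pics/w3.png

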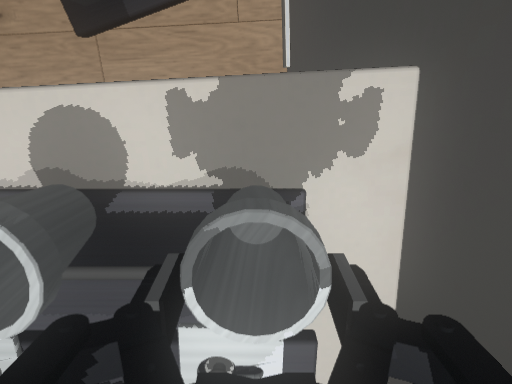

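The pot sits straight in the jaws and the stud shows at (217,367). The force is only the pot's weight, so I'll lift.

Emit:
send_rows --deltas '[{"dx": 0, "dy": 0, "dz": 2, "rx": 0, "ry": 0, "rz": 0}, {"dx": 0, "dy": 0, "dz": 4, "rx": 0, "ry": 0, "rz": 0}, {"dx": 0, "dy": 0, "dz": 6, "rx": 0, "ry": 0, "rz": 0}, {"dx": 0, "dy": 0, "dz": 8, "rx": 0, "ry": 0, "rz": 0}, {"dx": 0, "dy": 0, "dz": 10, "rx": 0, "ry": 0, "rz": 0}]'

```text
clock: 11.82
tcp_pos: [0.5071, 0.2504, 0.1011]
orientation: [0.489, 3.103, 0.001]
contact_force: [0.1, -0.4, -1.5]
grip_width: 0.0643
gripper_force: 33.6
```

Emit:
send_rows --deltas '[{"dx": 0, "dy": 0, "dz": 12, "rx": 0, "ry": 0, "rz": 0}, {"dx": 0, "dy": 0, "dz": 35, "rx": 0, "ry": 0, "rz": 0}, {"dx": 0, "dy": 0, "dz": 65, "rx": 0, "ry": 0, "rz": 0}, {"dx": 0, "dy": 0, "dz": 90, "rx": 0, "ry": 0, "rz": 0}, {"dx": 0, "dy": 0, "dz": 100, "rx": 0, "ry": 0, "rz": 0}]'

```text
clock: 12.23
tcp_pos: [0.5082, 0.2517, 0.2051]
orientation: [0.488, 3.099, 0.005]
contact_force: [0.3, 0.1, -1.2]
grip_width: 0.0639
gripper_force: 34.1
```

```bash
cat >> h.py <<'E'
def crock_top():
    T=grab("top"); P=cloud(T); z=P[...,2]; d=np.hypot(P[...,0]-.422,P[...,1]+.133)
    m=(d<.12)&(z>.05)&(z<.07); q=(P[m][:,:2]*1000).astype(np.float32)
    n,l,s,_=cv2.connectedComponentsWithStats(m.astype(np.uint8)); m=l==1+np.argmax(s[1:,4]); q=(P[m][:,:2]*1000).astype(np.float32)
    print("crock top",m.sum(),cv2.minEnclosingCircle(q),cv2.minAreaRect(q),np.median(z[m])); return T,P
E
python3 - <<'E'
from h import *
T,P=crock_top()
E
```

```text
crock top 380 ((401.4949645996094, -142.74610900878906), 45.77183532714844) ((402.527587890625, -143.22650146484375), (87.22335815429688, 83.73419189453125), 88.2282943725586) 0.05748377386976211
```

Emit:
send_rows --deltas '[{"dx": -2, "dy": -15, "dz": 8, "rx": 0, "ry": 0, "rz": 0}, {"dx": -5, "dy": -45, "dz": 16, "rx": 0, "ry": 0, "rz": 0}, {"dx": -9, "dy": -80, "dz": 24, "rx": 0, "ry": 0, "rz": 0}, {"dx": -13, "dy": -115, "dz": 32, "rx": 0, "ry": 0, "rz": 0}, {"dx": -17, "dy": -150, "dz": 40, "rx": 0, "ry": 0, "rz": 0}]'

```text
clock: 12.7
tcp_pos: [0.4888, 0.0985, 0.24]
orientation: [-0.488, -3.102, 0.001]
contact_force: [1.5, -0.2, -1.6]
grip_width: 0.0645
gripper_force: 34.2
```

Emit:
send_rows --deltas '[{"dx": -4, "dy": -35, "dz": 0, "rx": 0, "ry": 0, "rz": 0}, {"dx": -8, "dy": -70, "dz": 0, "rx": 0, "ry": 0, "rz": 0}, {"dx": -12, "dy": -105, "dz": 0, "rx": 0, "ry": 0, "rz": 0}, {"dx": -16, "dy": -140, "dz": 0, "rx": 0, "ry": 0, "rz": 0}, {"dx": -20, "dy": -170, "dz": 0, "rx": 0, "ry": 0, "rz": 0}]'

```text
clock: 13.12
tcp_pos: [0.4686, -0.0726, 0.2398]
orientation: [-0.492, -3.101, 0.001]
contact_force: [0.0, -0.3, -1.4]
grip_width: 0.064
gripper_force: 34.2
```

Emit:
send_rows --deltas '[{"dx": 0, "dy": -30, "dz": 0, "rx": 0, "ry": 0, "rz": 0}, {"dx": 0, "dy": -60, "dz": 0, "rx": 0, "ry": 0, "rz": 0}, {"dx": 0, "dy": -75, "dz": 0, "rx": 0, "ry": 0, "rz": 0}, {"dx": 0, "dy": -80, "dz": 0, "rx": 0, "ry": 0, "rz": 0}, {"dx": 0, "dy": -80, "dz": 0, "rx": 0, "ry": 0, "rz": 0}]'

```text
clock: 13.53
tcp_pos: [0.4692, -0.151, 0.2399]
orientation: [-0.494, -3.101, -0.001]
contact_force: [-0.6, 1.4, -2.1]
grip_width: 0.0647
gripper_force: 34.3
```

```bash
cat >> h.py <<'E'
def crock_wrist(c=(404,-142),tag=None,zr=(.054,.064)):
    f=grab("wrist"); P=cloud(f); z=P[...,2]; d=np.hypot(P[...,0]*1000-c[0],P[...,1]*1000-c[1])
    m=(d<60)&(z>zr[0])&(z<zr[1])
    l=cv2.connectedComponentsWithStats(m.astype(np.uint8)); m=l[1]==1+np.argmax(l[2][1:,4])
    q=(P[m][:,:2]*1000).astype(np.float32); print("crock wrist",m.sum(),cv2.minEnclosingCircle(q),cv2.minAreaRect(q)[:2],np.median(z[m]))
    if tag: cv2.imwrite(f"pics/{tag}.png",f["frame"]); np.save(f"pics/{tag}.npy",P)
    return f,P,m
E
python3 - <<'E'
from h import *
crock_top(); crock_wrist(tag="w4"); o=r.get_obs(); print(o["tcp_pos"],o["joints"])
E
```

```text
Traceback (most recent call last):
  File "h.py", line 31, in crock_top
    n,l,s,_=cv2.connectedComponentsWithStats(m.astype(np.uint8)); m=l==1+np.argmax(s[1:,4]); q=(P[m][:,:2]*1000).astype(np.float32)
                                                                         ~~~~~~~~~^^^^^^^^^
ValueError: attempt to get argmax of an empty sequence
```

Run:
```python
from h import *
crock_wrist(tag="w4"); o=r.get_obs(); print(o["tcp_pos"],o["joints"])
```

```text
crock wrist 5781 ((402.86126708984375, -143.42698669433594), 45.943260192871094) ((402.741455078125, -143.46522521972656), (90.89395141601562, 91.02684020996094)) 0.05959085887620569
[ 0.46972922 -0.1484182   0.24034944] [ 0.86366554  0.26839605 -0.79187616  1.94171042  0.22210508  1.02095557
  1.23157147]
```

View pics/w4.png

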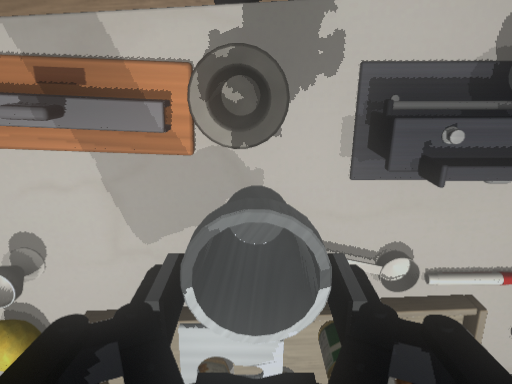

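The picture shows the whole crock at (239,95), just left of the rack and clear of the board and strip. The pot hangs upright in the jaws, with its rim centred near (257,275).

Run:
```python
from h import *
P=np.load("pics/w4.npy"); z=P[...,2]; t=np.array([469.7,-148.4])
d=np.hypot(P[...,0]*1000-t[0],P[...,1]*1000-t[1]); m=(d<45)&(z>.2)&(z<.27); print(np.percentile(z[m],[2,20,50,80,98]))
zt=.2405+.0085+.005
m=(d<36)&(z>zt-.012)&(z<zt+.006); rel=(P[m][:,:2]*1000-t); X=rel@np.array([.952,-.307]); 
print(m.sum()); m2=X<18; print(fitcirc(rel[m2]+0.), np.median(z[m][m2]), cv2.minEnclosingCircle(rel[m2].astype(np.float32)))
P2=np.load("pics/w4.npy"); dd=np.hypot(P2[...,0]*1000-402.8,P2[...,1]*1000+143.4); m=(dd<32)&(z>.045)&(z<.057); print("bore",fitcirc(P2[m][:,:2]*1000))
```

```text
[0.20370786 0.22997909 0.24703874 0.24997829 0.26709315]
9274
[-2.84373726  0.63725926 29.62125073] 0.24785479156577872 ((-1.1840465068817139, 0.35484778881073), 35.64991760253906)
bore [ 402.81951301 -143.40462535   25.82584186]
```

Emit:
send_rows --deltas '[{"dx": -15, "dy": 1, "dz": 0, "rx": 0, "ry": 0, "rz": 0}, {"dx": -40, "dy": 3, "dz": 0, "rx": 0, "ry": 0, "rz": 0}, {"dx": -60, "dy": 5, "dz": 0, "rx": 0, "ry": 0, "rz": 0}, {"dx": -65, "dy": 5, "dz": 0, "rx": 0, "ry": 0, "rz": 0}, {"dx": -65, "dy": 5, "dz": 0, "rx": 0, "ry": 0, "rz": 0}]'

```text
clock: 14.05
tcp_pos: [0.4038, -0.1436, 0.2407]
orientation: [-0.487, -3.103, 0.002]
contact_force: [-0.2, -0.9, -1.8]
grip_width: 0.0645
gripper_force: 34.2
```

Emit:
send_rows --deltas '[{"dx": 0, "dy": 0, "dz": -25, "rx": 0, "ry": 0, "rz": 0}, {"dx": 0, "dy": 0, "dz": -55, "rx": 0, "ry": 0, "rz": 0}, {"dx": 0, "dy": 0, "dz": -80, "rx": 0, "ry": 0, "rz": 0}, {"dx": 0, "dy": 0, "dz": -90, "rx": 0, "ry": 0, "rz": 0}, {"dx": 0, "dy": 0, "dz": -90, "rx": 0, "ry": 0, "rz": 0}]'

```text
clock: 14.47
tcp_pos: [0.4045, -0.1435, 0.149]
orientation: [-0.486, -3.1, -0.003]
contact_force: [-0.8, -0.4, -1.1]
grip_width: 0.0644
gripper_force: 34.5
```

Well within reach. The foot is now about 77 mm up, above the crock's mouth. I'll lower in two stages.

Emit:
send_rows --deltas '[{"dx": 0, "dy": 0, "dz": -10, "rx": 0, "ry": 0, "rz": 0}, {"dx": 0, "dy": 0, "dz": -20, "rx": 0, "ry": 0, "rz": 0}, {"dx": 0, "dy": 0, "dz": -29, "rx": 0, "ry": 0, "rz": 0}, {"dx": 0, "dy": 0, "dz": -36, "rx": 0, "ry": 0, "rz": 0}, {"dx": 0, "dy": 0, "dz": -40, "rx": 0, "ry": 0, "rz": 0}]'

```text
clock: 14.88
tcp_pos: [0.4044, -0.1448, 0.1101]
orientation: [-0.49, -3.102, 0.0]
contact_force: [-2.7, 1.0, -0.2]
grip_width: 0.0641
gripper_force: 36.3
```

Emit:
send_rows --deltas '[{"dx": 0, "dy": 0, "dz": -2, "rx": 0, "ry": 0, "rz": 0}, {"dx": 0, "dy": 0, "dz": -4, "rx": 0, "ry": 0, "rz": 0}, {"dx": 0, "dy": 0, "dz": -6, "rx": 0, "ry": 0, "rz": 0}, {"dx": 0, "dy": 0, "dz": -7, "rx": 0, "ry": 0, "rz": 0}, {"dx": 0, "dy": 0, "dz": -7, "rx": 0, "ry": 0, "rz": 0}]'

```text
clock: 15.3
tcp_pos: [0.4042, -0.1448, 0.1035]
orientation: [-0.49, -3.102, 0.0]
contact_force: [-3.6, -0.5, -1.5]
grip_width: 0.064
gripper_force: 36.2
```

Emit:
send_rows --deltas '[{"dx": -1.5, "dy": 0, "dz": -2, "rx": 0, "ry": 0, "rz": 0}, {"dx": -1.5, "dy": 0, "dz": -4, "rx": 0, "ry": 0, "rz": 0}, {"dx": -1.5, "dy": 0, "dz": -5, "rx": 0, "ry": 0, "rz": 0}, {"dx": -1.5, "dy": 0, "dz": -5, "rx": 0, "ry": 0, "rz": 0}]'

```text
clock: 15.63
tcp_pos: [0.4033, -0.1448, 0.0986]
orientation: [-0.49, -3.103, -0.0]
contact_force: [-3.4, 1.1, -0.2]
grip_width: 0.0642
gripper_force: 36.2
```

Emit:
send_rows --deltas '[{"dx": 0, "dy": 0, "dz": -1, "rx": 0, "ry": 0, "rz": 0}, {"dx": 0, "dy": 0, "dz": -2, "rx": 0, "ry": 0, "rz": 0}, {"dx": 0, "dy": 0, "dz": -2, "rx": 0, "ry": 0, "rz": 0}]'

```text
clock: 15.88
tcp_pos: [0.4032, -0.1448, 0.0966]
orientation: [-0.489, -3.103, -0.0]
contact_force: [-4.2, -0.1, -0.1]
grip_width: 0.0643
gripper_force: 36.4
```

Emit:
send_rows --deltas '[{"dx": -1, "dy": 0, "dz": -1, "rx": 0, "ry": 0, "rz": 0}, {"dx": -2, "dy": 0, "dz": -2, "rx": 0, "ry": 0, "rz": 0}, {"dx": -2, "dy": 0, "dz": -2, "rx": 0, "ry": 0, "rz": 0}]'

```text
clock: 16.13
tcp_pos: [0.4022, -0.1448, 0.0948]
orientation: [0.489, 3.101, 0.001]
contact_force: [-0.2, 0.7, -1.1]
grip_width: 0.0639
gripper_force: 36.2
```

Emit:
send_rows --deltas '[{"dx": 0, "dy": 0, "dz": -1, "rx": 0, "ry": 0, "rz": 0}, {"dx": 0, "dy": 0, "dz": -2, "rx": 0, "ry": 0, "rz": 0}, {"dx": 0, "dy": 0, "dz": -2, "rx": 0, "ry": 0, "rz": 0}]'

```text
clock: 16.38
tcp_pos: [0.402, -0.1448, 0.0928]
orientation: [0.489, 3.102, 0.001]
contact_force: [0.7, 0.2, -2.5]
grip_width: 0.0643
gripper_force: 36.3
```

Emit:
send_rows --deltas '[{"dx": 0, "dy": 0, "dz": -1, "rx": 0, "ry": 0, "rz": 0}, {"dx": 0, "dy": 0, "dz": -2, "rx": 0, "ry": 0, "rz": 0}, {"dx": 0, "dy": 0, "dz": -2, "rx": 0, "ry": 0, "rz": 0}]'

```text
clock: 16.63
tcp_pos: [0.4023, -0.1447, 0.0911]
orientation: [0.489, 3.102, 0.0]
contact_force: [0.3, 1.0, 2.2]
grip_width: 0.0638
gripper_force: 36.8
```

Run:
```python
from h import *
P=cloud(grab("wrist")); z=P[...,2]
o=r.get_obs(); print(o["contact_force"],o["tcp_pos"])
t=o["tcp_pos"]; rel=P-t; X=rel[...,0]*.952-rel[...,1]*.307; d=np.hypot(rel[...,0],rel[...,1])
m=(d<.036)&(d>.024)&(X<.0)&(abs(rel[...,2]-.009)<.008); print(m.sum(),np.percentile(z[m],[50,80,95])); print(fitcirc(P[m][:,:2]*1000))
```

```text
[0.3610239  1.72199109 3.04607581] [ 0.4023098  -0.1447452   0.09111877]
4232 [0.09915383 0.10008477 0.10374067]
[ 400.21447727 -143.51077873   30.27033686]
```

Emit:
send_rows --deltas '[{"dx": 0, "dy": 0, "dz": 0, "rx": 0, "ry": 0, "rz": 0}, {"dx": 0, "dy": 0, "dz": 0, "rx": 0, "ry": 0, "rz": 0}, {"dx": 0, "dy": 0, "dz": 0, "rx": 0, "ry": 0, "rz": 0}, {"dx": 0, "dy": 0, "dz": 0, "rx": 0, "ry": 0, "rz": 0}, {"dx": 0, "dy": 0, "dz": 0, "rx": 0, "ry": 0, "rz": 0}]' --jaw 85

```text
clock: 17.1
tcp_pos: [0.4014, -0.1449, 0.0908]
orientation: [-0.49, -3.103, 0.0]
contact_force: [0.3, -0.3, -0.3]
grip_width: 0.0848
gripper_force: 0.0
```

Emit:
send_rows --deltas '[{"dx": 0, "dy": 0, "dz": 8, "rx": 0, "ry": 0, "rz": 0}, {"dx": 0, "dy": 0, "dz": 25, "rx": 0, "ry": 0, "rz": 0}, {"dx": 0, "dy": 0, "dz": 60, "rx": 0, "ry": 0, "rz": 0}, {"dx": 5, "dy": 0, "dz": 95, "rx": 0, "ry": 0, "rz": 0}, {"dx": 15, "dy": 0, "dz": 130, "rx": 0, "ry": 0, "rz": 0}]'

```text
clock: 17.52
tcp_pos: [0.4151, -0.1443, 0.2224]
orientation: [-0.489, -3.101, -0.0]
contact_force: [0.6, 0.1, 0.2]
grip_width: 0.0853
gripper_force: 0.0
```

Emit:
send_rows --deltas '[{"dx": 8, "dy": 20, "dz": 0, "rx": 0, "ry": 0, "rz": 0}, {"dx": 18, "dy": 55, "dz": 0, "rx": 0, "ry": 0, "rz": 0}, {"dx": 28, "dy": 90, "dz": 0, "rx": 0, "ry": 0, "rz": 0}, {"dx": 36, "dy": 125, "dz": 0, "rx": 0, "ry": 0, "rz": 0}, {"dx": 42, "dy": 160, "dz": 0, "rx": 0, "ry": 0, "rz": 0}]'

```text
clock: 17.93
tcp_pos: [0.4588, 0.0167, 0.2216]
orientation: [0.491, 3.102, 0.0]
contact_force: [1.3, 0.3, 0.5]
grip_width: 0.0847
gripper_force: 0.0
```

Emit:
send_rows --deltas '[{"dx": 3, "dy": 35, "dz": 0, "rx": 0, "ry": 0, "rz": 0}, {"dx": 6, "dy": 70, "dz": 0, "rx": 0, "ry": 0, "rz": 0}, {"dx": 9, "dy": 100, "dz": 0, "rx": 0, "ry": 0, "rz": 0}, {"dx": 9, "dy": 118, "dz": 0, "rx": 0, "ry": 0, "rz": 0}, {"dx": 9, "dy": 118, "dz": 0, "rx": 0, "ry": 0, "rz": 0}]'

```text
clock: 18.35
tcp_pos: [0.4668, 0.1383, 0.2219]
orientation: [0.479, 3.104, 0.005]
contact_force: [-0.3, 1.0, -0.2]
grip_width: 0.0847
gripper_force: 0.0
```

Run:
```python
from h import *
o=r.get_obs(); print(o["contact_force"],o["tcp_pos"],o["orientation"])
def stack(c=(401.5,-143.5)):
    T=grab("top"); P=cloud(T); z=P[...,2]; d=np.hypot(P[...,0]*1000-c[0],P[...,1]*1000-c[1])
    m=(d<40)&(z>.09)&(z<.13); q=(P[m][:,:2]*1000); print(m.sum(),fitcirc(q),np.median(z[m]))
    m=(d<80)&(z>.05)&(z<.066);q=(P[m][:,:2]*1000).astype(np.float32); print(m.sum(),cv2.minEnclosingCircle(q))
    return T
T=stack(); cv2.imwrite("pics/t5.png",T["frame"]); f=grab("wrist"); cv2.imwrite("pics/w5.png",f["frame"]); P=cloud(f); np.save("pics/w5.npy",P); z=P[...,2]
c=(468.8,133.9); d=np.hypot(P[...,0]*1000-c[0],P[...,1]*1000-c[1]); X=(P[...,0]*1000-c[0])*.952-(P[...,1]*1000-c[1])*.307
m=(d<38)&(d>22)&(z>.094)&(z<.106)&(X<20); print("pot2",m.sum(),fitcirc(P[m][:,:2]*1000),np.median(z[m]))
```

```text
[-0.34483863  0.97037144 -0.2361595 ] [0.46684211 0.13825309 0.22189088] [0.47872413 3.10438248 0.00491601]
131 [ 403.258415   -143.56133481   30.50559057] 0.09482018416054383
230 ((401.4810485839844, -142.70486450195312), 45.696617126464844)
pot2 1297 [466.96896803 133.6457313   29.16908613] 0.09715382652155008
```

View pics/w5.png

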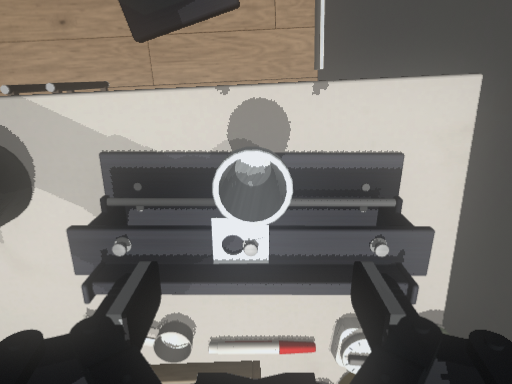

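The picture shows pot 2 alone on the rack with its rim at (252,187), its tab at (240,240) and its stud at (250,249). Pot 1 sits in the crock.

Emit:
send_rows --deltas '[{"dx": 0, "dy": 0, "dz": -25, "rx": 0, "ry": 0, "rz": 0}, {"dx": 0, "dy": 0, "dz": -55, "rx": 0, "ry": 0, "rz": 0}, {"dx": 0, "dy": 0, "dz": -78, "rx": 0, "ry": 0, "rz": 0}, {"dx": 0, "dy": 0, "dz": -82, "rx": 0, "ry": 0, "rz": 0}, {"dx": 0, "dy": 0, "dz": -82, "rx": 0, "ry": 0, "rz": 0}]'

```text
clock: 18.87
tcp_pos: [0.4666, 0.1314, 0.1378]
orientation: [-0.492, -3.1, 0.003]
contact_force: [0.2, -0.5, -0.7]
grip_width: 0.0848
gripper_force: 0.0
```

Emit:
send_rows --deltas '[{"dx": 0, "dy": 0, "dz": 0, "rx": 0, "ry": 0, "rz": 0}, {"dx": 0, "dy": 0, "dz": 0, "rx": 0, "ry": 0, "rz": 0}]'

```text
clock: 19.03
tcp_pos: [0.4685, 0.1331, 0.1403]
orientation: [0.491, 3.101, 0.001]
contact_force: [-0.1, -0.5, 0.4]
grip_width: 0.0852
gripper_force: 0.0
```

Emit:
send_rows --deltas '[{"dx": 0, "dy": 0.5, "dz": -20, "rx": 0, "ry": 0, "rz": 0}, {"dx": 0, "dy": 0.5, "dz": -40, "rx": 0, "ry": 0, "rz": 0}, {"dx": 0, "dy": 0.5, "dz": -51, "rx": 0, "ry": 0, "rz": 0}, {"dx": 0, "dy": 0.5, "dz": -51, "rx": 0, "ry": 0, "rz": 0}, {"dx": 0, "dy": 0.5, "dz": -51, "rx": 0, "ry": 0, "rz": 0}]'

```text
clock: 19.45
tcp_pos: [0.4677, 0.1338, 0.0884]
orientation: [0.489, 3.103, 0.0]
contact_force: [-0.2, 0.1, 1.6]
grip_width: 0.0846
gripper_force: 0.0
```

Emit:
send_rows --deltas '[{"dx": 0, "dy": 0, "dz": 0, "rx": 0, "ry": 0, "rz": 0}, {"dx": 0, "dy": 0, "dz": 0, "rx": 0, "ry": 0, "rz": 0}, {"dx": 0, "dy": 0, "dz": 0, "rx": 0, "ry": 0, "rz": 0}, {"dx": 0, "dy": 0, "dz": 0, "rx": 0, "ry": 0, "rz": 0}, {"dx": 0, "dy": 0, "dz": 0, "rx": 0, "ry": 0, "rz": 0}]' --jaw 55 --newtons 30

```text
clock: 19.87
tcp_pos: [0.4681, 0.1339, 0.0891]
orientation: [0.49, 3.101, 0.0]
contact_force: [-1.9, -0.7, 5.5]
grip_width: 0.0642
gripper_force: 32.8
```

Emit:
send_rows --deltas '[{"dx": 0, "dy": 0, "dz": -0.5, "rx": 0, "ry": 0, "rz": 0}, {"dx": 0, "dy": 0, "dz": -0.5, "rx": 0, "ry": 0, "rz": 0}]'

```text
clock: 20.03
tcp_pos: [0.4681, 0.1339, 0.0889]
orientation: [0.49, 3.101, -0.0]
contact_force: [-3.3, -2.0, 11.7]
grip_width: 0.0641
gripper_force: 33.5
```

Emit:
send_rows --deltas '[{"dx": 0, "dy": 0, "dz": 1.2, "rx": 0, "ry": 0, "rz": 0}, {"dx": 0, "dy": 0, "dz": 1.2, "rx": 0, "ry": 0, "rz": 0}]'

```text
clock: 20.2
tcp_pos: [0.4681, 0.1338, 0.0894]
orientation: [0.489, 3.102, 0.001]
contact_force: [0.7, 0.3, -0.0]
grip_width: 0.0642
gripper_force: 34.0
```

Emit:
send_rows --deltas '[{"dx": 1, "dy": 3, "dz": 0, "rx": 0, "ry": 0, "rz": 0}, {"dx": 2, "dy": 6, "dz": 0, "rx": 0, "ry": 0, "rz": 0}, {"dx": 3, "dy": 9, "dz": 0, "rx": 0, "ry": 0, "rz": 0}, {"dx": 4, "dy": 12, "dz": 0, "rx": 0, "ry": 0, "rz": 0}, {"dx": 4.8, "dy": 14.8, "dz": 0, "rx": 0, "ry": 0, "rz": 0}]'

```text
clock: 20.62
tcp_pos: [0.4685, 0.137, 0.0879]
orientation: [-0.503, -3.093, 0.036]
contact_force: [-16.0, -31.8, 36.5]
grip_width: 0.0644
gripper_force: 41.3
```

Emit:
send_rows --deltas '[{"dx": 0, "dy": 0, "dz": 1, "rx": 0, "ry": 0, "rz": 0}, {"dx": 0, "dy": 0, "dz": 2, "rx": 0, "ry": 0, "rz": 0}, {"dx": 0, "dy": 0, "dz": 3, "rx": 0, "ry": 0, "rz": 0}, {"dx": 0, "dy": 0, "dz": 3, "rx": 0, "ry": 0, "rz": 0}]'

```text
clock: 20.95
tcp_pos: [0.4723, 0.149, 0.0917]
orientation: [0.489, 3.103, 0.001]
contact_force: [0.0, 0.6, -1.4]
grip_width: 0.0645
gripper_force: 35.1
```

Emit:
send_rows --deltas '[{"dx": 0, "dy": 0, "dz": 2, "rx": 0, "ry": 0, "rz": 0}, {"dx": 0, "dy": 0, "dz": 4, "rx": 0, "ry": 0, "rz": 0}, {"dx": 0, "dy": 0, "dz": 6, "rx": 0, "ry": 0, "rz": 0}, {"dx": 0, "dy": 0, "dz": 8, "rx": 0, "ry": 0, "rz": 0}, {"dx": 0, "dy": 0, "dz": 10, "rx": 0, "ry": 0, "rz": 0}]'

```text
clock: 21.37
tcp_pos: [0.4723, 0.1487, 0.1017]
orientation: [0.489, 3.103, 0.0]
contact_force: [0.4, -0.5, -1.9]
grip_width: 0.0641
gripper_force: 35.1
```

Emit:
send_rows --deltas '[{"dx": 0, "dy": 0, "dz": 15, "rx": 0, "ry": 0, "rz": 0}, {"dx": 0, "dy": 0, "dz": 50, "rx": 0, "ry": 0, "rz": 0}, {"dx": 0, "dy": 0, "dz": 90, "rx": 0, "ry": 0, "rz": 0}, {"dx": 0, "dy": 0, "dz": 130, "rx": 0, "ry": 0, "rz": 0}, {"dx": 0, "dy": 0, "dz": 160, "rx": 0, "ry": 0, "rz": 0}]'

```text
clock: 21.78
tcp_pos: [0.4725, 0.1493, 0.2647]
orientation: [0.488, 3.101, 0.002]
contact_force: [0.7, -0.3, -2.3]
grip_width: 0.0638
gripper_force: 35.1
```

Emit:
send_rows --deltas '[{"dx": 0, "dy": -20, "dz": 0, "rx": 0, "ry": 0, "rz": 0}, {"dx": 0, "dy": -55, "dz": 0, "rx": 0, "ry": 0, "rz": 0}, {"dx": 0, "dy": -90, "dz": 0, "rx": 0, "ry": 0, "rz": 0}, {"dx": 0, "dy": -125, "dz": 0, "rx": 0, "ry": 0, "rz": 0}, {"dx": 0, "dy": -160, "dz": 0, "rx": 0, "ry": 0, "rz": 0}]'

```text
clock: 22.2
tcp_pos: [0.4718, -0.0129, 0.2618]
orientation: [0.488, 3.103, -0.001]
contact_force: [0.2, 0.7, -2.7]
grip_width: 0.0645
gripper_force: 35.1
```

Emit:
send_rows --deltas '[{"dx": 0, "dy": -35, "dz": 0, "rx": 0, "ry": 0, "rz": 0}, {"dx": 0, "dy": -70, "dz": 0, "rx": 0, "ry": 0, "rz": 0}, {"dx": 0, "dy": -105, "dz": 0, "rx": 0, "ry": 0, "rz": 0}, {"dx": 0, "dy": -128, "dz": 0, "rx": 0, "ry": 0, "rz": 0}, {"dx": 0, "dy": -133, "dz": 0, "rx": 0, "ry": 0, "rz": 0}]'

```text
clock: 22.62
tcp_pos: [0.4714, -0.1498, 0.2612]
orientation: [-0.5, -3.101, 0.002]
contact_force: [-0.7, -0.4, -3.1]
grip_width: 0.0643
gripper_force: 35.1
```

Emit:
send_rows --deltas '[{"dx": 0, "dy": 0, "dz": 0, "rx": 0, "ry": 0, "rz": 0}, {"dx": 0, "dy": 0, "dz": 0, "rx": 0, "ry": 0, "rz": 0}]'

```text
clock: 22.78
tcp_pos: [0.4722, -0.1436, 0.2615]
orientation: [-0.489, -3.103, -0.001]
contact_force: [1.1, 0.7, -2.2]
grip_width: 0.0641
gripper_force: 35.1
```

Run:
```python
from h import *
f,P,m=crock_wrist(tag="w6",c=(403,-143)); o=r.get_obs(); t=o["tcp_pos"]*1000; print(t)
z=P[...,2]; d=np.hypot(P[...,0]*1000-402,P[...,1]*1000+143.5); m=(d<45)&(z>.09)&(z<.106)
X=(P[...,0]*1000-402)*.952-(P[...,1]*1000+143.5)*.307; m&=X<20
q=P[m][:,:2]*1000; print("pot1 rim",m.sum(),fitcirc(q),np.median(z[m]),np.percentile(z[m],[5,95]))
rel=P*1000-t; d=np.hypot(rel[...,0],rel[...,1]); X=rel[...,0]*.952-rel[...,1]*.307
m=(d<37)&(d>22)&(X<18)&(abs(rel[...,2]-9)<8); print("held",m.sum(),fitcirc(rel[m][:,:2]),np.median(rel[m][:,2]))
```

```text
crock wrist 2479 ((402.8779296875, -143.47958374023438), 45.93751907348633) ((399.81195068359375, -141.38368225097656), (91.71318054199219, 84.07234191894531)) 0.05963912321614029
[ 472.33479527 -142.90995315  261.62057909]
pot1 rim 1272 [ 402.99405064 -143.15754703   28.94353576] 0.09642675378795512 [0.09214443 0.09775158]
held 6000 [-1.19794838  0.32232798 29.50831705] 7.499435031293984
```

View pics/w6.png

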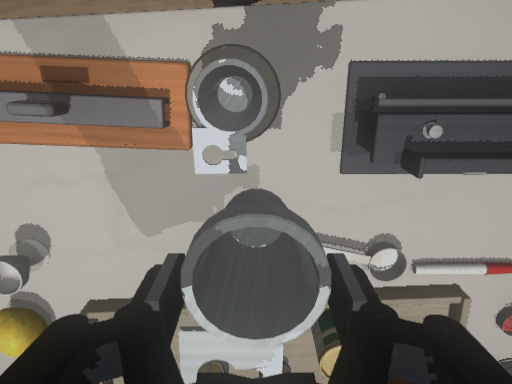

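The stack looks right. Pot 1 is upright in the crock at (233,90), its tab toward (219,150). Held pot 2 is centred at (257,275).

Emit:
send_rows --deltas '[{"dx": -15, "dy": 0, "dz": 0, "rx": 0, "ry": 0, "rz": 0}, {"dx": -40, "dy": 0, "dz": 0, "rx": 0, "ry": 0, "rz": 0}, {"dx": -62, "dy": -0.5, "dz": 0, "rx": 0, "ry": 0, "rz": 0}, {"dx": -69.5, "dy": -0.5, "dz": 0, "rx": 0, "ry": 0, "rz": 0}, {"dx": -69.5, "dy": -0.5, "dz": 0, "rx": 0, "ry": 0, "rz": 0}]'

```text
clock: 23.25
tcp_pos: [0.4013, -0.144, 0.2615]
orientation: [-0.487, -3.103, 0.003]
contact_force: [0.0, -0.1, -1.6]
grip_width: 0.0646
gripper_force: 35.1
```

Emit:
send_rows --deltas '[{"dx": 0, "dy": 0, "dz": -25, "rx": 0, "ry": 0, "rz": 0}, {"dx": 0, "dy": 0, "dz": -50, "rx": 0, "ry": 0, "rz": 0}, {"dx": 0, "dy": 0, "dz": -70, "rx": 0, "ry": 0, "rz": 0}, {"dx": 0, "dy": 0, "dz": -77, "rx": 0, "ry": 0, "rz": 0}, {"dx": 0, "dy": 0, "dz": -77, "rx": 0, "ry": 0, "rz": 0}]'

```text
clock: 23.67
tcp_pos: [0.4028, -0.1439, 0.1833]
orientation: [-0.486, -3.101, -0.003]
contact_force: [-0.1, -0.7, -1.7]
grip_width: 0.0641
gripper_force: 35.1
```

Emit:
send_rows --deltas '[{"dx": 0, "dy": 0, "dz": -10, "rx": 0, "ry": 0, "rz": 0}, {"dx": 0, "dy": 0, "dz": -20, "rx": 0, "ry": 0, "rz": 0}, {"dx": 0, "dy": 0, "dz": -28, "rx": 0, "ry": 0, "rz": 0}, {"dx": 0, "dy": 0, "dz": -33, "rx": 0, "ry": 0, "rz": 0}, {"dx": 0, "dy": 0, "dz": -35, "rx": 0, "ry": 0, "rz": 0}]'

```text
clock: 24.08
tcp_pos: [0.4024, -0.1449, 0.1488]
orientation: [-0.489, -3.102, -0.0]
contact_force: [0.7, -0.4, -1.5]
grip_width: 0.064
gripper_force: 35.1
```

Emit:
send_rows --deltas '[{"dx": 0, "dy": 0, "dz": -4, "rx": 0, "ry": 0, "rz": 0}, {"dx": 0, "dy": 0, "dz": -8, "rx": 0, "ry": 0, "rz": 0}, {"dx": 0, "dy": 0, "dz": -12, "rx": 0, "ry": 0, "rz": 0}, {"dx": 0, "dy": 0, "dz": -15, "rx": 0, "ry": 0, "rz": 0}, {"dx": 0, "dy": 0, "dz": -15, "rx": 0, "ry": 0, "rz": 0}]'

```text
clock: 24.5
tcp_pos: [0.4021, -0.1448, 0.1339]
orientation: [-0.489, -3.102, -0.001]
contact_force: [-0.9, 0.6, -3.1]
grip_width: 0.0643
gripper_force: 35.0
```

Emit:
send_rows --deltas '[{"dx": 0, "dy": 0, "dz": -1, "rx": 0, "ry": 0, "rz": 0}, {"dx": 0, "dy": 0, "dz": -2, "rx": 0, "ry": 0, "rz": 0}, {"dx": 0, "dy": 0, "dz": -3, "rx": 0, "ry": 0, "rz": 0}, {"dx": 0, "dy": 0, "dz": -3, "rx": 0, "ry": 0, "rz": 0}]'

```text
clock: 24.83
tcp_pos: [0.4024, -0.1448, 0.1314]
orientation: [-0.489, -3.103, -0.0]
contact_force: [-2.7, 2.1, 0.2]
grip_width: 0.0639
gripper_force: 35.3
```

Emit:
send_rows --deltas '[{"dx": -1, "dy": 0.8, "dz": -1, "rx": 0, "ry": 0, "rz": 0}, {"dx": -1, "dy": 0.8, "dz": -2, "rx": 0, "ry": 0, "rz": 0}, {"dx": -1, "dy": 0.8, "dz": -2, "rx": 0, "ry": 0, "rz": 0}]'

```text
clock: 25.08
tcp_pos: [0.4018, -0.1443, 0.1294]
orientation: [0.49, 3.103, -0.0]
contact_force: [-0.7, 1.4, -1.4]
grip_width: 0.0639
gripper_force: 35.2
```

Emit:
send_rows --deltas '[{"dx": 0, "dy": 0, "dz": -1, "rx": 0, "ry": 0, "rz": 0}, {"dx": 0, "dy": 0, "dz": -2, "rx": 0, "ry": 0, "rz": 0}, {"dx": 0, "dy": 0, "dz": -2, "rx": 0, "ry": 0, "rz": 0}]'

```text
clock: 25.33
tcp_pos: [0.4017, -0.1442, 0.1273]
orientation: [-0.49, -3.103, -0.0]
contact_force: [-1.6, 1.8, -0.5]
grip_width: 0.0643
gripper_force: 35.3
```

Emit:
send_rows --deltas '[{"dx": -0.5, "dy": 0.5, "dz": -1, "rx": 0, "ry": 0, "rz": 0}, {"dx": -0.5, "dy": 0.5, "dz": -1.5, "rx": 0, "ry": 0, "rz": 0}, {"dx": -0.5, "dy": 0.5, "dz": -1.5, "rx": 0, "ry": 0, "rz": 0}]'

```text
clock: 25.58
tcp_pos: [0.4013, -0.1438, 0.1259]
orientation: [0.49, 3.103, -0.0]
contact_force: [-0.9, 0.5, -1.5]
grip_width: 0.0643
gripper_force: 35.2
```

Emit:
send_rows --deltas '[{"dx": 0, "dy": 0, "dz": -1, "rx": 0, "ry": 0, "rz": 0}, {"dx": 0, "dy": 0, "dz": -1.5, "rx": 0, "ry": 0, "rz": 0}, {"dx": 0, "dy": 0, "dz": -1.5, "rx": 0, "ry": 0, "rz": 0}]'

```text
clock: 25.83
tcp_pos: [0.4012, -0.1438, 0.1244]
orientation: [-0.49, -3.103, -0.0]
contact_force: [-1.7, 0.7, -0.9]
grip_width: 0.0642
gripper_force: 35.2
```

Emit:
send_rows --deltas '[{"dx": -0.4, "dy": 0.2, "dz": -1, "rx": 0, "ry": 0, "rz": 0}, {"dx": -0.4, "dy": 0.2, "dz": -1.5, "rx": 0, "ry": 0, "rz": 0}, {"dx": -0.4, "dy": 0.2, "dz": -1.5, "rx": 0, "ry": 0, "rz": 0}]'

```text
clock: 26.08
tcp_pos: [0.4011, -0.1436, 0.1231]
orientation: [0.489, 3.103, -0.0]
contact_force: [-1.6, -0.4, 0.1]
grip_width: 0.0641
gripper_force: 35.3
```

Emit:
send_rows --deltas '[{"dx": 0, "dy": 0, "dz": -1, "rx": 0, "ry": 0, "rz": 0}, {"dx": 0, "dy": 0, "dz": -1, "rx": 0, "ry": 0, "rz": 0}, {"dx": 0, "dy": 0, "dz": -1, "rx": 0, "ry": 0, "rz": 0}]'

```text
clock: 26.33
tcp_pos: [0.401, -0.1435, 0.1221]
orientation: [0.489, 3.103, 0.0]
contact_force: [-1.8, -0.7, 1.4]
grip_width: 0.0638
gripper_force: 35.5
```

The stack now carries the pot's weight, about 33 mm above pot 1, so I'll release it.

Emit:
send_rows --deltas '[{"dx": 0, "dy": 0, "dz": 0, "rx": 0, "ry": 0, "rz": 0}, {"dx": 0, "dy": 0, "dz": 0, "rx": 0, "ry": 0, "rz": 0}, {"dx": 0, "dy": 0, "dz": 0, "rx": 0, "ry": 0, "rz": 0}, {"dx": 0, "dy": 0, "dz": 0, "rx": 0, "ry": 0, "rz": 0}, {"dx": 0, "dy": 0, "dz": 0, "rx": 0, "ry": 0, "rz": 0}]' --jaw 85

```text
clock: 26.75
tcp_pos: [0.401, -0.1435, 0.1221]
orientation: [0.49, 3.103, 0.0]
contact_force: [-0.2, 0.8, -0.1]
grip_width: 0.0848
gripper_force: 0.0
```

Emit:
send_rows --deltas '[{"dx": 0, "dy": 0, "dz": 8, "rx": 0, "ry": 0, "rz": 0}, {"dx": 0, "dy": 0, "dz": 25, "rx": 0, "ry": 0, "rz": 0}, {"dx": 0, "dy": 0, "dz": 55, "rx": 0, "ry": 0, "rz": 0}, {"dx": 8, "dy": -5, "dz": 80, "rx": 0, "ry": 0, "rz": 0}, {"dx": 30, "dy": -10, "dz": 100, "rx": 0, "ry": 0, "rz": 0}]'

```text
clock: 27.17
tcp_pos: [0.4292, -0.1536, 0.2241]
orientation: [-0.489, -3.102, 0.003]
contact_force: [0.2, -0.2, -0.7]
grip_width: 0.0849
gripper_force: 0.0
```

Emit:
send_rows --deltas '[{"dx": 20, "dy": -15, "dz": 10, "rx": 0, "ry": 0, "rz": 0}, {"dx": 45, "dy": -40, "dz": 20, "rx": 0, "ry": 0, "rz": 0}, {"dx": 55, "dy": -60, "dz": 30, "rx": 0, "ry": 0, "rz": 0}, {"dx": 55, "dy": -70, "dz": 30, "rx": 0, "ry": 0, "rz": 0}, {"dx": 55, "dy": -70, "dz": 30, "rx": 0, "ry": 0, "rz": 0}]'

```text
clock: 27.58
tcp_pos: [0.4857, -0.2259, 0.2522]
orientation: [0.495, 3.102, 0.0]
contact_force: [0.2, 0.3, -1.1]
grip_width: 0.0852
gripper_force: 0.0
```

Run:
```python
from h import *
f,P,m=crock_wrist(tag="w7",c=(403,-143)); o=r.get_obs(); t=o["tcp_pos"]*1000; print(t,o["orientation"])
z=P[...,2]; d=np.hypot(P[...,0]*1000-402,P[...,1]*1000+143.5); X=(P[...,0]*1000-402)*.952-(P[...,1]*1000+143.5)*.307
m=(d<45)&(z>.12)&(z<.14)&(X<20)
q=P[m][:,:2]*1000; print("pot2 rim",m.sum(),fitcirc(q),np.median(z[m]),np.percentile(z[m],[5,95]))
A=np.c_[P[m][:,:2],np.ones(m.sum())]; print("tilt",np.linalg.lstsq(A,z[m],rcond=None)[0][:2])
# strip grip on board
m=(P[...,1]<-.22)&(z>.055)&(z<.08)&(abs(P[...,0]-.356)<.06); print(m.sum()); 
if m.sum()>30: rect(P,m,"grip")
m=(P[...,1]<-.19)&(z>.032)&(z<.05)&(abs(P[...,0]-.356)<.08); print(m.sum()); 
if m.sum()>30: rect(P,m,"strip")
```

```text
crock wrist 1531 ((393.18084716796875, -160.7953643798828), 38.01792907714844) ((388.1066589355469, -169.7488250732422), (31.1655216217041, 75.29558563232422)) 0.059744101969619934
[ 484.92841859 -223.86316068  251.60684571] [-4.92099009e-01 -3.10161517e+00 -1.00736417e-03]
pot2 rim 1817 [ 404.17408003 -144.66892557   29.00371609] 0.1255856780869909 [0.12130464 0.12700861]
tilt [-0.01058103 -0.0069154 ]
849
grip 849 [ 356.6 -324.7] [42.9 13.5] 69.8 0.06995474360789328
6823
strip 6823 [ 359.3 -323.5] [223.9  29.8] 69.7 0.03987283360712046
```

View pics/w7.png

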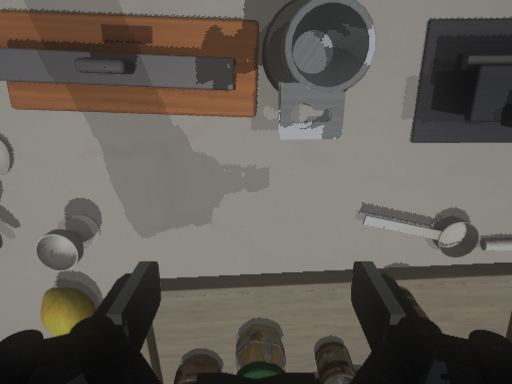

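The pots sit nested and upright at (325,45). The strip stands undisturbed on the board with its grip at (104,65). Next is the strip.

Emit:
send_rows --deltas '[{"dx": -9, "dy": -12, "dz": 0, "rx": 0, "ry": 0, "rz": -6}, {"dx": -18, "dy": -24, "dz": 0, "rx": 0, "ry": 0, "rz": -12}, {"dx": -27, "dy": -36, "dz": 0, "rx": 0, "ry": 0, "rz": -18}, {"dx": -36, "dy": -48, "dz": 0, "rx": 0, "ry": 0, "rz": -24}, {"dx": -45, "dy": -60, "dz": 0, "rx": 0, "ry": 0, "rz": -31}]' --jaw 45

```text
clock: 28.05
tcp_pos: [0.4392, -0.2818, 0.2514]
orientation: [-1.305, -2.856, -0.001]
contact_force: [-0.6, 0.5, 0.3]
grip_width: 0.0449
gripper_force: 0.0
```

Emit:
send_rows --deltas '[{"dx": -9, "dy": -8, "dz": 0, "rx": 0, "ry": 0, "rz": -6}, {"dx": -18, "dy": -16, "dz": 0, "rx": 0, "ry": 0, "rz": -12}, {"dx": -27, "dy": -24, "dz": -10, "rx": 0, "ry": 0, "rz": -18}, {"dx": -36, "dy": -32, "dz": -20, "rx": 0, "ry": 0, "rz": -24}, {"dx": -45, "dy": -40, "dz": -30, "rx": 0, "ry": 0, "rz": -31}]'

```text
clock: 28.47
tcp_pos: [0.3945, -0.3217, 0.2213]
orientation: [-2.021, -2.403, -0.0]
contact_force: [0.6, -0.1, -0.1]
grip_width: 0.0451
gripper_force: 0.0
```

Emit:
send_rows --deltas '[{"dx": -10, "dy": 0, "dz": -10, "rx": 0, "ry": 0, "rz": -7}, {"dx": -20, "dy": 0, "dz": -25, "rx": 0, "ry": 0, "rz": -14}, {"dx": -30, "dy": -1, "dz": -40, "rx": 0, "ry": 0, "rz": -21}, {"dx": -39.5, "dy": -1, "dz": -50, "rx": 0, "ry": 0, "rz": -28}, {"dx": -39.5, "dy": -1, "dz": -50, "rx": 0, "ry": 0, "rz": -30.3}]'

```text
clock: 28.88
tcp_pos: [0.3521, -0.3216, 0.1693]
orientation: [-2.577, -1.785, 0.004]
contact_force: [0.4, 0.5, -0.3]
grip_width: 0.0449
gripper_force: 0.0
```

Emit:
send_rows --deltas '[{"dx": 0, "dy": 0, "dz": 0, "rx": 0, "ry": 0, "rz": 0}, {"dx": 0, "dy": 0, "dz": 0, "rx": 0, "ry": 0, "rz": 0}, {"dx": 0, "dy": 0, "dz": 0, "rx": 0, "ry": 0, "rz": 0}]'

```text
clock: 29.13
tcp_pos: [0.3566, -0.3236, 0.1723]
orientation: [2.574, 1.8, 0.001]
contact_force: [-0.4, -0.0, -0.1]
grip_width: 0.0451
gripper_force: 0.0
```

Emit:
send_rows --deltas '[{"dx": -1, "dy": -1.4, "dz": -30, "rx": 0, "ry": 0, "rz": -0.2}, {"dx": -1, "dy": -1.4, "dz": -65, "rx": 0, "ry": 0, "rz": -0.2}, {"dx": -1, "dy": -1.4, "dz": -95, "rx": 0, "ry": 0, "rz": -0.2}, {"dx": -1, "dy": -1.4, "dz": -110, "rx": 0, "ry": 0, "rz": -0.2}, {"dx": -1, "dy": -1.4, "dz": -116, "rx": 0, "ry": 0, "rz": -0.2}]'

```text
clock: 29.55
tcp_pos: [0.3544, -0.3245, 0.0539]
orientation: [-2.575, -1.792, 0.001]
contact_force: [-0.2, -0.0, -0.5]
grip_width: 0.0448
gripper_force: 0.0
```

Emit:
send_rows --deltas '[{"dx": 0, "dy": 0, "dz": 0, "rx": 0, "ry": 0, "rz": 0}, {"dx": 0, "dy": 0, "dz": 0, "rx": 0, "ry": 0, "rz": 0}, {"dx": 0, "dy": 0, "dz": 0, "rx": 0, "ry": 0, "rz": 0}]'

```text
clock: 29.8
tcp_pos: [0.3564, -0.3265, 0.0573]
orientation: [2.578, 1.791, 0.001]
contact_force: [-0.6, 0.9, 0.7]
grip_width: 0.0452
gripper_force: 0.0
```

Emit:
send_rows --deltas '[{"dx": 0, "dy": 0, "dz": 0, "rx": 0, "ry": 0, "rz": 0}, {"dx": 0, "dy": 0, "dz": 0, "rx": 0, "ry": 0, "rz": 0}, {"dx": 0, "dy": 0, "dz": 0, "rx": 0, "ry": 0, "rz": 0}, {"dx": 0, "dy": 0, "dz": 0, "rx": 0, "ry": 0, "rz": 0}, {"dx": 0, "dy": 0, "dz": 0, "rx": 0, "ry": 0, "rz": 0}]' --jaw 5 --newtons 70

```text
clock: 30.22
tcp_pos: [0.3557, -0.3264, 0.0569]
orientation: [2.579, 1.791, 0.0]
contact_force: [-1.9, 1.2, 7.2]
grip_width: 0.0104
gripper_force: 68.3
```

Emit:
send_rows --deltas '[{"dx": 0, "dy": 0, "dz": 12, "rx": 0, "ry": 0, "rz": 0}, {"dx": 0, "dy": 0, "dz": 45, "rx": 0, "ry": 0, "rz": 0}, {"dx": 0, "dy": 0, "dz": 85, "rx": 0, "ry": 0, "rz": 0}, {"dx": 0, "dy": 0, "dz": 125, "rx": 0, "ry": 0, "rz": 0}, {"dx": 0, "dy": 0, "dz": 158, "rx": 0, "ry": 0, "rz": 0}]'

```text
clock: 30.63
tcp_pos: [0.3555, -0.3258, 0.2166]
orientation: [2.579, 1.792, 0.001]
contact_force: [0.0, -1.3, -2.1]
grip_width: 0.0107
gripper_force: 68.6
```

Emit:
send_rows --deltas '[{"dx": 6, "dy": 15, "dz": 0, "rx": 0, "ry": 0, "rz": 0.5}, {"dx": 18, "dy": 45, "dz": 0, "rx": 0, "ry": 0, "rz": 1}, {"dx": 33, "dy": 80, "dz": 0, "rx": 0, "ry": 0, "rz": 1.5}, {"dx": 48, "dy": 115, "dz": 0, "rx": 0, "ry": 0, "rz": 2}, {"dx": 63, "dy": 150, "dz": 0, "rx": 0, "ry": 0, "rz": 2.7}]'

```text
clock: 31.05
tcp_pos: [0.4182, -0.1742, 0.2137]
orientation: [2.538, 1.852, -0.001]
contact_force: [1.7, -0.2, -1.5]
grip_width: 0.0111
gripper_force: 68.8
```

Emit:
send_rows --deltas '[{"dx": 15, "dy": 35, "dz": 0, "rx": 0, "ry": 0, "rz": 0}, {"dx": 30, "dy": 70, "dz": 0, "rx": 0, "ry": 0, "rz": 0}, {"dx": 45, "dy": 105, "dz": 0, "rx": 0, "ry": 0, "rz": 0}, {"dx": 60, "dy": 140, "dz": 0, "rx": 0, "ry": 0, "rz": 0}, {"dx": 74, "dy": 175, "dz": 0, "rx": 0, "ry": 0, "rz": 0}]'

```text
clock: 31.47
tcp_pos: [0.4923, 0.001, 0.2136]
orientation: [2.537, 1.853, -0.001]
contact_force: [1.1, -0.7, -1.0]
grip_width: 0.0114
gripper_force: 68.8
```

Emit:
send_rows --deltas '[{"dx": 14, "dy": 35, "dz": 0, "rx": 0, "ry": 0, "rz": 0}, {"dx": 26, "dy": 70, "dz": 0, "rx": 0, "ry": 0, "rz": 0}, {"dx": 36, "dy": 95, "dz": 0, "rx": 0, "ry": 0, "rz": 0}, {"dx": 42, "dy": 110, "dz": 0, "rx": 0, "ry": 0, "rz": 0}, {"dx": 42, "dy": 111, "dz": 0, "rx": 0, "ry": 0, "rz": 0}]'

```text
clock: 31.88
tcp_pos: [0.5344, 0.115, 0.2137]
orientation: [-2.53, -1.859, -0.003]
contact_force: [0.1, 1.1, -1.1]
grip_width: 0.0106
gripper_force: 68.7
```

Emit:
send_rows --deltas '[{"dx": 0, "dy": 0, "dz": 0, "rx": 0, "ry": 0, "rz": 0}, {"dx": 0, "dy": 0, "dz": 0, "rx": 0, "ry": 0, "rz": 0}]'

```text
clock: 32.05
tcp_pos: [0.5337, 0.109, 0.2133]
orientation: [2.538, 1.852, -0.003]
contact_force: [-0.6, -0.4, -1.6]
grip_width: 0.0107
gripper_force: 68.7
```

Emit:
send_rows --deltas '[{"dx": 3.7, "dy": 0.5, "dz": -10, "rx": 0, "ry": 0, "rz": 0}, {"dx": 3.7, "dy": 0.5, "dz": -22, "rx": 0, "ry": 0, "rz": 0}, {"dx": 3.7, "dy": 0.5, "dz": -30, "rx": 0, "ry": 0, "rz": 0}, {"dx": 3.7, "dy": 0.5, "dz": -33, "rx": 0, "ry": 0, "rz": 0}, {"dx": 3.7, "dy": 0.5, "dz": -33, "rx": 0, "ry": 0, "rz": 0}]'

```text
clock: 32.47
tcp_pos: [0.5371, 0.1098, 0.1794]
orientation: [-2.537, -1.851, 0.004]
contact_force: [-0.3, -0.2, -1.0]
grip_width: 0.0109
gripper_force: 68.7
```

Emit:
send_rows --deltas '[{"dx": 0, "dy": 0, "dz": 0, "rx": 0, "ry": 0, "rz": 0}, {"dx": 0, "dy": 0, "dz": 0, "rx": 0, "ry": 0, "rz": 0}, {"dx": 0, "dy": 0, "dz": 0, "rx": 0, "ry": 0, "rz": 0}]'

```text
clock: 32.72
tcp_pos: [0.5383, 0.1107, 0.1814]
orientation: [2.537, 1.852, 0.001]
contact_force: [0.6, -1.1, -1.5]
grip_width: 0.0107
gripper_force: 68.7
```

Run:
```python
from h import *
o=r.get_obs(); print(o["tcp_pos"],o["orientation"]); f=grab("wrist"); P=cloud(f); z=P[...,2]; cv2.imwrite("pics/w8.png",f["frame"])
ex=np.array([.952,-.307]); ey=np.array([.307,.952]); S2=np.array([.5151,.1172]); O=S2+.021*ex
q=(P[...,:2]-O)*1000; X=q@ex; Y=q@ey
m=(X>-25)&(X<35)&(z>.155)&(z<.175)&(Y<150)&(Y>30)
print("strip top",m.sum(),np.median(z[m]),"x edges by y:")
for y in range(35,120,15):
    k=m&(abs(Y-y)<4); 
    if k.sum()>5: print(y,np.percentile(X[k],[1,99]).round(1))
k=m; print("y max",np.percentile(Y[k],99.5))
```

```text
[0.53831024 0.11074548 0.18144755] [2.53693422e+00 1.85244906e+00 1.28420202e-03]
strip top 14094 0.1644408010510971 x edges by y:
35 [-8.7 20.6]
50 [-8.8 20.5]
65 [-8.8 20.3]
80 [-8.9 20.2]
95 [-8.9 20.2]
110 [-8.9 20.1]
y max 113.70102123670432
```

The strip is parallel to the rail, about 0.5 mm behind the aim point and within play, with its feet at 136 mm. I'll lower it on.

Emit:
send_rows --deltas '[{"dx": -0.4, "dy": 0, "dz": -4, "rx": 0, "ry": 0, "rz": 0}, {"dx": -0.4, "dy": 0, "dz": -8, "rx": 0, "ry": 0, "rz": 0}, {"dx": -0.4, "dy": 0, "dz": -12, "rx": 0, "ry": 0, "rz": 0}, {"dx": -0.4, "dy": 0, "dz": -16, "rx": 0, "ry": 0, "rz": 0}, {"dx": -0.4, "dy": 0, "dz": -18, "rx": 0, "ry": 0, "rz": 0}]'

```text
clock: 33.18
tcp_pos: [0.5372, 0.1104, 0.1621]
orientation: [-2.537, -1.852, 0.002]
contact_force: [0.3, 0.9, -0.9]
grip_width: 0.0106
gripper_force: 68.7
```

Emit:
send_rows --deltas '[{"dx": 0, "dy": 0, "dz": -3, "rx": 0, "ry": 0, "rz": 0}, {"dx": 0, "dy": 0, "dz": -6, "rx": 0, "ry": 0, "rz": 0}, {"dx": 0, "dy": 0, "dz": -9, "rx": 0, "ry": 0, "rz": 0}, {"dx": 0, "dy": 0, "dz": -12, "rx": 0, "ry": 0, "rz": 0}, {"dx": 0, "dy": 0, "dz": -15, "rx": 0, "ry": 0, "rz": 0}]'

```text
clock: 33.6
tcp_pos: [0.5391, 0.1109, 0.1488]
orientation: [2.537, 1.851, 0.005]
contact_force: [2.2, 0.2, -1.5]
grip_width: 0.0107
gripper_force: 68.7
```

Emit:
send_rows --deltas '[{"dx": 0, "dy": 0, "dz": -2, "rx": 0, "ry": 0, "rz": 0}, {"dx": 0, "dy": 0, "dz": -3, "rx": 0, "ry": 0, "rz": 0}, {"dx": 0, "dy": 0, "dz": -3, "rx": 0, "ry": 0, "rz": 0}]'

```text
clock: 33.85
tcp_pos: [0.5378, 0.1106, 0.1459]
orientation: [2.537, 1.852, -0.0]
contact_force: [-2.6, -1.1, 10.5]
grip_width: 0.0106
gripper_force: 70.5
```

Emit:
send_rows --deltas '[{"dx": 0, "dy": 0, "dz": -1, "rx": 0, "ry": 0, "rz": 0}, {"dx": 0, "dy": 0, "dz": -2, "rx": 0, "ry": 0, "rz": 0}, {"dx": 0, "dy": 0, "dz": -2, "rx": 0, "ry": 0, "rz": 0}]'

```text
clock: 34.1
tcp_pos: [0.5378, 0.1105, 0.1458]
orientation: [2.536, 1.851, -0.001]
contact_force: [-9.2, -4.8, 28.4]
grip_width: 0.0109
gripper_force: 73.1
```

It has bottomed out at the home height. I'll ease off, release, and back out low and to the front.

Emit:
send_rows --deltas '[{"dx": 0, "dy": 0, "dz": 2.5, "rx": 0, "ry": 0, "rz": 0}, {"dx": 0, "dy": 0, "dz": 2.5, "rx": 0, "ry": 0, "rz": 0}]'

```text
clock: 34.27
tcp_pos: [0.5375, 0.1107, 0.1459]
orientation: [2.537, 1.853, 0.0]
contact_force: [-2.2, -0.8, 14.2]
grip_width: 0.0103
gripper_force: 71.3
```

Emit:
send_rows --deltas '[{"dx": 0, "dy": 0, "dz": 0, "rx": 0, "ry": 0, "rz": 0}, {"dx": 0, "dy": 0, "dz": 0, "rx": 0, "ry": 0, "rz": 0}, {"dx": 0, "dy": 0, "dz": 0, "rx": 0, "ry": 0, "rz": 0}, {"dx": 0, "dy": 0, "dz": 0, "rx": 0, "ry": 0, "rz": 0}]' --jaw 50

```text
clock: 34.6
tcp_pos: [0.5374, 0.1105, 0.145]
orientation: [-2.537, -1.852, 0.001]
contact_force: [-0.5, -0.9, 0.5]
grip_width: 0.0502
gripper_force: 0.0
```

Emit:
send_rows --deltas '[{"dx": 0, "dy": 0, "dz": 10, "rx": 0, "ry": 0, "rz": 0}, {"dx": 0, "dy": 0, "dz": 30, "rx": 0, "ry": 0, "rz": 0}, {"dx": -10, "dy": 0, "dz": 55, "rx": 0, "ry": 0, "rz": 0}, {"dx": -30, "dy": 5, "dz": 75, "rx": 0, "ry": 0, "rz": 0}, {"dx": -45, "dy": 10, "dz": 100, "rx": 0, "ry": 0, "rz": 0}]'

```text
clock: 35.02
tcp_pos: [0.4913, 0.1206, 0.2462]
orientation: [-2.537, -1.852, 0.002]
contact_force: [0.2, -1.1, 1.2]
grip_width: 0.0502
gripper_force: 0.0
```

Emit:
send_rows --deltas '[{"dx": 0, "dy": 0, "dz": 30, "rx": 0, "ry": 0, "rz": 0}, {"dx": 0, "dy": 0, "dz": 60, "rx": 0, "ry": 0, "rz": 0}, {"dx": 0, "dy": 0, "dz": 90, "rx": 0, "ry": 0, "rz": 0}, {"dx": 0, "dy": 0, "dz": 100, "rx": 0, "ry": 0, "rz": 0}, {"dx": 0, "dy": 0, "dz": 100, "rx": 0, "ry": 0, "rz": 0}]'

```text
clock: 35.43
tcp_pos: [0.4939, 0.1215, 0.349]
orientation: [2.535, 1.851, 0.009]
contact_force: [-0.2, 0.5, -0.4]
grip_width: 0.0501
gripper_force: 0.0
```

Run:
```python
from h import *
o=r.get_obs(); print(o["tcp_pos"],o["clock"]); f=grab("wrist"); P=cloud(f); z=P[...,2]; cv2.imwrite("pics/w9.png",f["frame"])
ex=np.array([.952,-.307]); ey=np.array([.307,.952]); O=np.array([.5151,.1172])+.021*ex
q=(P[...,:2]-O)*1000; X=q@ex; Y=q@ey
m=(X>-12)&(X<25)&(abs(Y)<112)&(z>.12)&(z<.14)
for y in range(-100,120,25):
    k=m&(abs(Y-y)<4)
    if k.sum()>5: print(y,np.percentile(X[k],[1,99]).round(1),np.median(z[k]).round(4))
d=np.hypot(P[...,0]*1000-403,P[...,1]*1000+143.5); m=(d<38)&(d>22)&(z>.11)&(z<.14); print(m.sum(), fitcirc(P[m][:,:2]*1000) if m.sum()>50 else "", np.median(z[m]))
```

```text
[0.49388472 0.12146179 0.34900745] 35.4333
-100 [-9.3 19.7] 0.1288
-75 [-9.4 19.4] 0.1286
-50 [-9.5 19.3] 0.1287
-25 [-9.3 20.1] 0.1288
0 [-9.7 20. ] 0.1287
25 [-9.6 19.3] 0.1288
50 [-9.6 19.1] 0.1288
75 [-9.9 19.3] 0.1287
100 [-10.1  18.8] 0.1288
1110 [ 405.75381824 -140.29549117   28.99952969] 0.12103278361968317
```

View pics/w9.png

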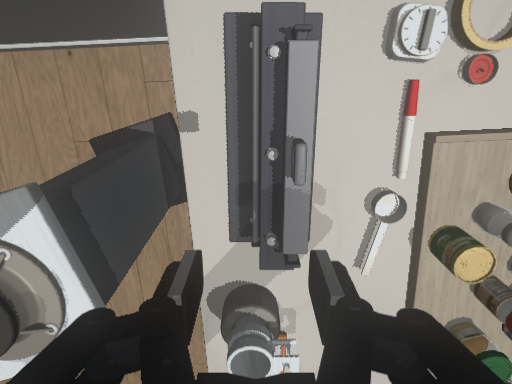

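The strip lies level along the rail at its first height (128.8 mm now, 128.7 mm at the start). All studs are free and both pots stand in the crock at (250,350).

```bash
python3 -c "
from bench import r
print(r.hand_in())"
```

```text
the job is handed in; nothing more can be done
None
```

The job is handed in, with no verdict returned: both hanging pots (left and middle; the right stud was empty at the start) are stacked upright in the crock, the strip is clipped fully home, and I kept clear of the other things on the worktop.

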